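Tip the spent cells through the battery box's spring flap

TASK

Empty the three spent cells from the white tray into the green battery box: push the box's black spring flap open with the front lip of the tray and tip the cells in through it, keeping the gripper itself off the flap. Then stand the empty tray upright in the middle of its blue pad and let go; leave the other things on the bench where they are.

Things in the scene. Friction and masses are not known exactly. Their poses are not given: they have to be found in the camera images.
- tray: White scoop tray with an open front (mouth), 90 to 140 g: 130 long (x) x 52 mm wide, side and rear walls 28 high, 4 thick, floor 3 thick. Origin: centre of its flat underside; x to the mouth, z up. The floor's last 40 mm ramp up 15 degrees, to 14 mm at the mouth: the cells stay in while the mouth is dipped under about 12 degrees, then roll out; a dip of 50 to 60 degrees empties it.
- tray_grip (a point): Middle of the tray's grip, an upright white fin at its rear over the centre line, 14 mm thick (y), from 65 to 25 mm behind the tray's origin and 42 to 90 mm above its underside (this point: 45 behind, 70 above); open beneath but for a post at the rear wall. Axes as the tray's. Pinch it along y; keep the tool upright or leaning up to 45 degrees.
- tray_lip (a point): The tray's pressing lip: middle of the lower front edge, 65 mm ahead of the tray's origin at underside height (the edge is 52 mm long, along y; tray's axes).
- cell0: One of three like spent battery cells (first): orange wrap, one black end band, a cylinder 17 mm in diameter, 34 mm long, 17 g. Origin: its centre; y: its long axis. It starts lying across the tray, on the flat part of its floor, and can roll.
- cell1: One of three like spent battery cells (second): orange wrap, one black end band, a cylinder 17 mm in diameter, 34 mm long, 17 g. Origin: its centre; y: its long axis. It starts lying across the tray, on the flat part of its floor, and can roll.
- cell2: One of three like spent battery cells (third): orange wrap, one black end band, a cylinder 17 mm in diameter, 34 mm long, 17 g. Origin: its centre; y: its long axis. It starts lying across the tray, on the flat part of its floor, and can roll.
- battery_box: Green battery collection box, fixed, 150 x 150 x 150 mm high, the wall on its +x side clear. Origin: centre of its underside; its front (-x) faces roughly to the robot; z up. In its flat top a slot, x = -55 to +37 mm, y = -50 to +50 mm, closed by the flap. Inside it is empty, 140 x 140 mm, floor 5 mm thick.
- slot_hinge (a point): Middle of the slot's front edge, where the flap hinges, at the height of the box's top (55 mm in front of the box's centre, 150 mm above its underside); axes as the box's. The hinge line runs along y. In front of it the top is a flat rim 20 mm deep.
- flap (a joint): Black spring flap in the slot (yellow stripe at its free edge), 88 mm from hinge to free edge, 94 wide, 4 thick, 1 mm below the box's top. rad: 0 closed and level, grows as the free edge swings down into the box, stop at 1.25. A spring shuts it: 1 N, pressed 60 mm from the hinge, starts to open it, 2 N holds 0.75 rad; the cells' weight does not open it.
- flap_edge (a point): Middle of the flap's free edge, 88 mm from the hinge; x runs from hinge to edge.
- pad: Flat blue plastic pad fixed to the bench, 170 x 110 mm, 3 mm thick, on which the tray stands. Origin: centre of its underside; x: its long axis, roughly away from the robot.
- cube_green: Green plastic cube, 45 mm, bystander. Origin: centre of its underside.
- cube_orange: Orange plastic cube, 45 mm, under the blue one, bystander. Origin: centre of its underside.
- cube_blue: Blue plastic cube, 45 mm, stacked on the orange one, bystander. Origin: centre of its underside.
- bridge: Yellow plastic bridge block, 30 x 80 x 40 mm high, bystander. Origin: centre of its underside; y: its length.
- controller: White controller box, 110 x 150 x 35 mm high, bystander. Origin: centre of its underside.
- kit_box: Closed cardboard kit box, 200 x 260 x 55 mm high, bystander. Origin: centre of its underside.
- screwdriver: Screwdriver lying on the bench, bystander. Origin: on the bench below its middle; x: along it.
Not all that is in view belongs to the job. What is shaped like the tray but red or turquoise is not meant.

How it is judged:
On the way, in this order (a step that is already met when the one before it is completed fails the run):
1. the tray's lip presses the flap open (value of joint flap above 0.12 rad and contact force between tray and flap_c0 above 0.3 N), for 0.05 s.
2. all three cells have fallen into the battery box (x of cell0 in the frame of battery_box between -0.072 and 0.072 m and y of cell0 in the frame of battery_box between -0.072 and 0.072 m and z of cell0 in the frame of battery_box between 0 and 0.075 m and x of cell1 in the frame of battery_box between -0.072 and 0.072 m and y of cell1 in the frame of battery_box between -0.072 and 0.072 m and z of cell1 in the frame of battery_box between 0 and 0.075 m and x of cell2 in the frame of battery_box between -0.072 and 0.072 m and y of cell2 in the frame of battery_box between -0.072 and 0.072 m and z of cell2 in the frame of battery_box between 0 and 0.075 m), for 0.1 s.
At the end, for the whole second after the job is handed in: All three cells lie inside the battery box (below 75 mm), the flap is shut again (under 0.1 rad), and the tray stands released, at rest and upright (within 0.1 rad) on the blue pad, its centre within 45 mm of the pad's (all of step 2 and value of joint flap below 0.1 rad and horizontal distance between tray and pad below 0.045 m and angle between tray's own z axis and vertical below 0.1 rad and z of tray in the frame of pad below 0.012 m and linear speed of tray below 0.02 m/s and contact force between the fingers and tray below 0.1 N); the robot touches nothing.
It fails at once if the gripper or arm presses on the flap (contact force between any of the fingers, the arm and flap_c0 above 1 N).
It fails at once if a bystander is moved more than 30 mm (distance of any of cube_green, cube_orange, cube_blue, bridge, controller, kit_box, screwdriver from where it was at the start of the episode above 0.03 m).
It also fails if it takes over 69 s, if anything falls off the work surface, if the arm or the gripper's body presses on something with over 40 N, if the wrist force passes 120 N, or if a joint passes its speed limit or range.

ROBOT

A 7-joint arm with a two-finger parallel gripper is mounted at the origin on the work surface. World frame = base frame: x ahead of the robot, y to its left, z up, the work surface at z = 0. Lengths are in m, angles in rad, forces in N, time in s.
With the tool pointing down it reaches from about 0.4 to 0.9 m from the base axis. Payload 5.6 kg.
Tool frame: the origin (TCP) lies midway between the tips of the shut fingers; the grasp point (between the pads) lies 19 mm behind it; y points along the fingers, x is the direction in which the jaws open and shut, and the axes are right-handed (so a half turn about y gives the same grasp; the last joint's range is limited). The gripper opens to 92 mm and grips with 3 to 60 N. Pads are 20 mm wide; open, the fingers measure 128 mm over their backs; the gripper's body (75 mm by 189 mm) begins 69 mm behind the grasp point.
Start: joints at [1.282, 0.468, -0.012, 1.603, 0.006, 1.071, -0.056], TCP at [0.158, -0.63, 0.215] pointing down, gripper open.
Joint ranges: [-2.53, 2.53], [-0.31, 2.02], [-1.57, 1.55], [0.28, 2.44], [-1.29, 4.43], [0.15, 1.84], [-2.92, 2.92]. Speed limits (rad/s): [2.57, 2.57, 3.14, 3.14, 3.14, 3.14, 3.14].

INTERFACE

Orientations are given as a unit quaternion [x, y, z, w].
In Python, from plant import telemetry, vision, job, nets gives the robot as it stands.
- The arm moves only by the tool apply_moves, never from a script. Its argument "rows" is a list of rows, each a list of 3 entries, a list of its own where there are three numbers: the shift along the tool's x, y, z in m, then the turn, a rotation vector about the tool's x, y, z in degrees, then the opening, from 0 (shut) to 1 (fully open). A call has exactly 8 rows; each row is the pose to reach, as a shift and turn from the pose commanded when the call began, along the tool's axes at that moment; what a row does not reach only later rows make up. A row lasts 1/8 s, in which the tool goes at most 62.5 mm and 10.7 degrees, less where a joint would pass 70% of its speed; a pose out of reach is approached as far as the arm can. A call with a gripper value outside its range is refused whole. The fingers move at their own pace and stop on an object; "newtons" is the grip in N (left out, the last holds). Time passes only in rows, so rows that repeat a pose let the fingers close, or fill a call up. It gives the time, the measured TCP pose, the force and the opening at its end, in the units of the state.
- telemetry.observe(): the state, without advancing time (a new reading comes with each control period).
- vision.camera(name): name is "scene" or "top" or "wrist"; returns a dict with "pixels" (384x512x3 uint8, blue, green, red), "mtx" (3x3 intrinsics, pixels), "k1" (the pictures are not rectified: a ray, as slopes to the right and down, at radius r is drawn at 1 + k1 r^2 times it, then the intrinsics apply), "eye" and "attitude" of the camera in the world. Camera axes: x right, y up, looking along -z (the intrinsics and any distortion apply to the point x, -y, -z); pixel columns grow to the right and rows downward; lengths in m; the calibration is good to about 2 mm. A picture is of the moment at which its call begins. There is no depth.
- job.sign_off(): hands the job in, once; it reports no verdict.
Trained networks look in a picture, given as the dict that the camera call returned (one of the last four; its "shot" number tells which), for a name from the list of things; names that differ only in an ending like _2 or _b are one class to them, and where a whole thing is asked for, a point or a joint stands for the part that bears it (a point fixed in the world has none). Each returns a list of dicts, best first, with "p" (0 to 1); they miss things now and then, are a little off and sometimes report something else, mostly with a low value. They report only what shows in the picture. A call takes as long as a camera call. They do not tell look-alikes from the thing itself.
- nets.trace(picture, thing): "pixels" (384x512 bool, what is visible of it) and "bbox" ([left, top, right, bottom] in pixels, round what is visible of it).
The state is a dict: "t": time; "q": joint angles; "joint_vel": joint speeds; "joint_torque": joint torques, N m; "ee_pos": TCP position; "tool_rot": TCP orientation; "ft_force": force on the tool from outside, world axes, zero at the start; "moment": the same for the moment, N m; "gripper_width": opening from 0.0 (shut) to 1.0 (fully open).
Only numpy, scipy, OpenCV 4.12 (cv2) and the standard library are available. Lean on these libraries where they do the work, as an engineer would, in place of code of your own. Each camera call takes 0.05 s, during which the arm holds its last target. There are 200 camera calls.

## Working session

There is one attempt and no reset: what is moved stays moved. The work goes in short steps, Python scripts to look and compute and a tool call to move; the robot and the scene stay as the last step left them, time stands still between calls to the robot, and variables do not carry over. Pictures are saved under pics/ and viewed, about 8 in all and at most 12, crops included, and the job is handed in when it is done.

Besides the shell and the picture viewer there is one more tool, called after "Request:" as name([rows], argument=value, ...), one row to a line, values as JSON. apply_moves: Moves the arm, as the interface text tells. Its arguments: {"type":"object","properties":{"rows":{"type":"array","items":{"type":"array"}},"newtons":{"type":"number"}},"required":["rows"]}

```bash
mkdir -p pics; ls
cat > h.py <<'E'
import numpy as np, cv2
from scipy.spatial.transform import Rotation as R
from plant import telemetry, vision, job, nets
def snap(n,f=None):
    p=vision.camera(n)
    if f: cv2.imwrite('pics/'+f,p['pixels'])
    return p
def att(p):
    a=np.array(p['attitude'],float)
    return a if a.shape==(3,3) else R.from_quat(a).as_matrix()
def proj(p,X):
    c=(np.atleast_2d(X)-p['eye'])@att(p)
    s=np.c_[c[:,0]/-c[:,2],-c[:,1]/-c[:,2]]
    s=s*(1+p['k1']*(s**2).sum(1,keepdims=True))
    M=np.array(p['mtx']); return s@M[:2,:2].T+M[:2,2]
def unproj(p,uv,z):
    M=np.array(p['mtx']); d=(np.atleast_2d(uv)-M[:2,2])@np.linalg.inv(M[:2,:2]).T
    s=d.copy()
    for _ in range(20): s=d/(1+p['k1']*(s**2).sum(1,keepdims=True))
    r=np.c_[s[:,0],-s[:,1],-np.ones(len(s))]@att(p).T
    e=np.array(p['eye']); return e+r*((z-e[2])/r[:,2])[:,None]
E
python3 - <<'E'
from h import *
s=telemetry.observe(); print(s['t'],s['ee_pos'],s['tool_rot'])
ims=[]
for n in('scene','top'):
    p=snap(n); ims.append(p['pixels']); print(n,p['eye'],p['attitude'],p['k1'],p['mtx'])
    for th in('tray','battery_box','pad','cell0','flap','controller','bridge'):
        print(th,[(round(d['p'],2),np.round(d['bbox']).tolist()) for d in nets.trace(p,th)][:5])
    cv2.imwrite(f'pics/a_{n}.png',cv2.resize(p['pixels'],(800,600),interpolation=cv2.INTER_CUBIC))
E
```

```text
pics
0.0 [ 0.15795792 -0.62989921  0.21362234] [-0.55715898  0.4354699  -0.43441253  0.55787597]
scene [1.57630838 0.67760423 0.86843102] [0.24927929 0.42618154 0.76152865 0.4198848 ] -0.140800117750569 [[474.14113213   0.         249.38079177]
 [  0.         474.14113213 193.70385836]
 [  0.           0.           1.        ]]
tray [(0.95, [332.0, 191.0, 368.0, 219.0]), (0.87, [289.0, 190.0, 322.0, 240.0]), (0.87, [293.0, 286.0, 338.0, 332.0]), (0.75, [266.0, 221.0, 306.0, 272.0])]
battery_box [(0.8, [141.0, 163.0, 209.0, 234.0])]
pad [(0.78, [258.0, 242.0, 315.0, 282.0])]
cell0 [(0.56, [277.0, 248.0, 289.0, 259.0]), (0.49, [294.0, 242.0, 304.0, 250.0])]
flap [(0.87, [158.0, 169.0, 193.0, 185.0])]
controller [(0.89, [74.0, 182.0, 126.0, 208.0]), (0.24, [142.0, 164.0, 209.0, 235.0])]
bridge []
top [0.38984038 0.05277091 1.4098187 ] [-0.0334061   0.03651361  0.71087315 -0.7015769 ] -0.07133392763435764 [[398.95333681   0.         257.50436852]
 [  0.         398.95333681 196.8744955 ]
 [  0.           0.           1.        ]]
tray [(0.92, [182.0, 266.0, 203.0, 302.0]), (0.74, [202.0, 222.0, 237.0, 254.0]), (0.69, [199.0, 160.0, 219.0, 203.0]), (0.62, [150.0, 126.0, 183.0, 159.0]), (0.29, [206.0, 181.0, 214.0, 187.0])]
battery_box [(0.74, [198.0, 166.0, 221.0, 205.0]), (0.65, [297.0, 142.0, 355.0, 203.0])]
pad [(0.57, [196.0, 163.0, 219.0, 202.0]), (0.55, [197.0, 157.0, 228.0, 209.0])]
cell0 [(0.43, [206.0, 180.0, 216.0, 186.0])]
flap [(0.64, [313.0, 158.0, 341.0, 190.0]), (0.63, [264.0, 202.0, 278.0, 215.0])]
controller [(0.64, [383.0, 140.0, 436.0, 182.0])]
bridge [(0.45, [257.0, 159.0, 283.0, 171.0])]
```

View pics/a_scene.png

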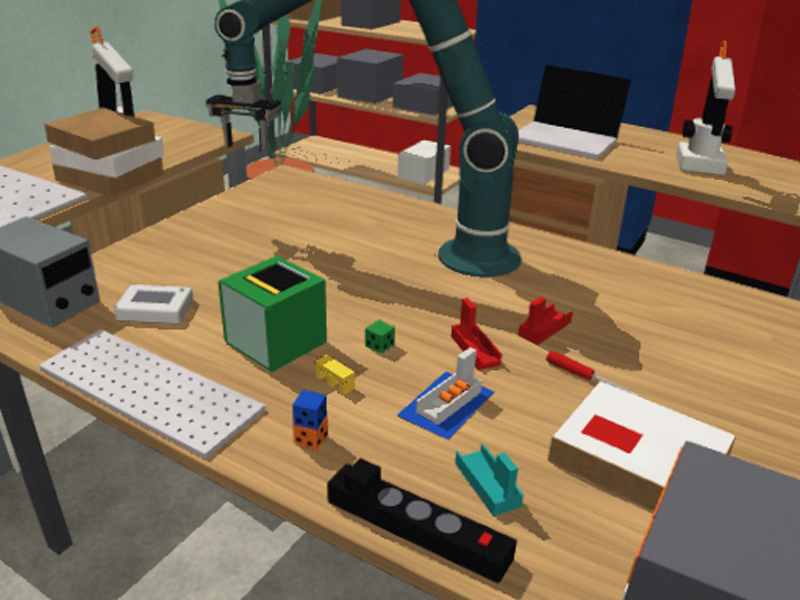

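View pics/a_top.png

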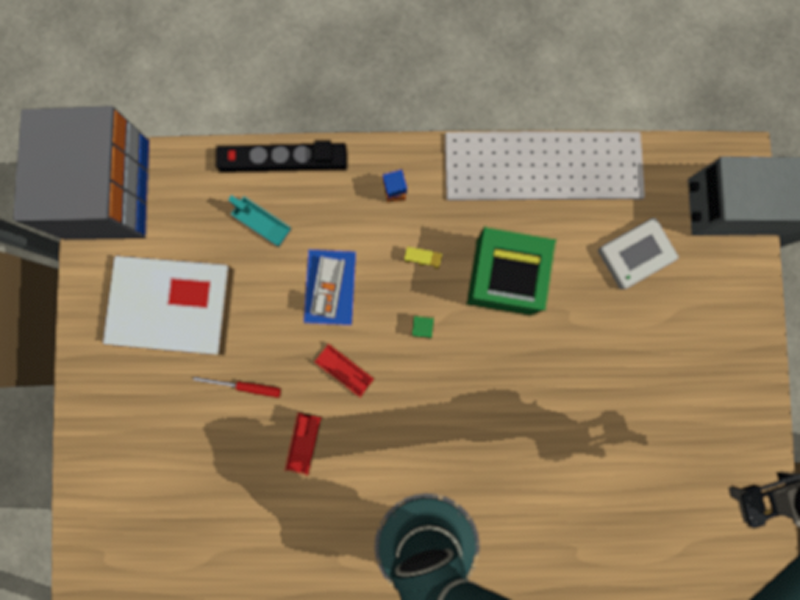

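Scene picture: the white tray holding three orange cells stands on the blue pad at (450,395). Its fin is towards the robot and its mouth is away from it. The red ones at (475,340) and (545,318) and the turquoise one at (490,480) are look-alikes. The green box with the black flap is at (272,310). In the top picture the white tray is at (328,287) and the box at (512,270).

Next I'll fit poses by silhouette and view one enlarged crop to confirm the tray.

```bash
cat > fit.py <<'E'
from h import *
from scipy.optimize import minimize
from itertools import product
def bx(x0,x1,y0,y1,z0,z1): return np.array(list(product((x0,x1),(y0,y1),(z0,z1))))/1000
TRAY=[bx(-65,65,-26,26,0,3),bx(-65,65,-26,-22,0,28),bx(-65,65,22,26,0,28),bx(-65,-61,-26,26,0,28),bx(-65,-25,-7,7,42,90),bx(-65,-58,-7,7,0,90),bx(26,65,-26,26,0,8)]
BOX=[bx(-75,75,-75,75,0,150)]
PAD=[bx(-85,85,-55,55,0,3)]
def pose(v,z): return R.from_euler('z',v[2]).as_matrix(),np.array([v[0],v[1],z])
S=4
def render(p,parts,v,z):
    m=np.zeros((384*S,512*S),np.uint8); Rm,t=pose(v,z)
    for b in parts:
        uv=(proj(p,b@Rm.T+t)+.5)*S-.5
        cv2.fillConvexPoly(m,cv2.convexHull(np.round(uv*16).astype(np.int32)),1,shift=4)
    return cv2.resize(m.astype(np.float32),(512,384),interpolation=cv2.INTER_AREA)
def fit(views,parts,v0,z):
    def cost(u):
        v=np.array(v0)+np.array(u)*[.01,.01,.1]; c=0
        for p,m in views:
            r=render(p,parts,v,z); c+=1-np.minimum(r,m).sum()/np.maximum(r,m).sum()
        return c/len(views)
    o=minimize(cost,[0,0,0],method='Nelder-Mead',options=dict(initial_simplex=[[0,0,0],[1.5,0,0],[0,1.5,0],[0,0,1.5]],maxiter=150,xatol=.01,fatol=1e-4))
    return np.array(v0)+o.x*[.01,.01,.1],o.fun
E
python3 - <<'E'
from fit import *
sc=snap('scene');tp=snap('top')
def best(p,th,pt):
    c=[d for d in nets.trace(p,th) if np.hypot((d['bbox'][0]+d['bbox'][2])/2-pt[0],(d['bbox'][1]+d['bbox'][3])/2-pt[1])<18]
    return c[0]['pixels'] if c else None
def full(p,m):  # convex hull
    c=np.argwhere(m)[:,::-1].astype(np.int32); o=np.zeros((384,512),np.uint8); cv2.fillConvexPoly(o,cv2.convexHull(c),1); return o.astype(np.float32)
def hsv(p,f,roi):
    h=cv2.cvtColor(p['pixels'],cv2.COLOR_BGR2HSV).astype(int); m=f(h[...,0],h[...,1],h[...,2]); r=np.zeros_like(m); a,b,c,d=roi; r[b:d,a:c]=1; return m&r
green=lambda h,s,v:(h>45)&(h<85)&(s>100)
blue=lambda h,s,v:(h>100)&(h<125)&(s>110)
bt=full(tp,hsv(tp,green,(290,135,365,210))); bs=best(sc,'battery_box',(175,198))
v0=unproj(tp,[(328,173)],.15)[0]
print('box0',v0); V=[(tp,bt)]+([(sc,full(sc,bs))] if bs is not None else [])
for vs in ([V[0]],V): print('box',*fit(vs,BOX,[v0[0],v0[1],-.1],0))
v0=unproj(tp,[(210,184)],.01)[0]
pm=[]
for p,roi in((sc,(250,235,325,285)),(tp,(190,155,232,212))):
    m=full(p,hsv(p,blue,roi)); pm.append((p,m))
for vs in ([pm[1]],pm): print('pad',*fit(vs,PAD,[v0[0],v0[1],-.1],0))
tm=[(sc,best(sc,'tray',(286,246))),(tp,best(tp,'tray',(209,183)))]
tm=[(p,m.astype(np.float32)) for p,m in tm if m is not None]; print(len(tm))
for vs in ([tm[0]],[tm[-1]],tm):
  for y in(-.1,): r=fit(vs,TRAY,[v0[0],v0[1],y],.003); print('tray',*r)
v=r[0]
for i,(p,m) in enumerate(tm):
    im=p['pixels'].copy(); c=proj(p,[v[0],v[1],.03])[0].astype(int)
    e=cv2.resize(im[c[1]-40:c[1]+40,c[0]-50:c[0]+50],None,fx=4,fy=4,interpolation=cv2.INTER_CUBIC)
    rr=cv2.resize(render(p,TRAY,v,.003)[c[1]-40:c[1]+40,c[0]-50:c[0]+50],None,fx=4,fy=4)
    k,_=cv2.findContours((rr>.5).astype(np.uint8),0,2); f=e.copy(); cv2.drawContours(f,k,-1,(255,0,255),1)
    o=f if i==0 else np.hstack([o,f])
cv2.imwrite('pics/b.png',o)
E
```

```text
box0 [ 0.58873087 -0.18037897  0.15      ]
box [ 0.595757   -0.18545788 -0.18938729] 0.0372999906539917
box [ 0.59461781 -0.1848984  -0.1854878 ] 0.03591674566268921
pad [ 0.58132935  0.21178401 -0.0593161 ] 0.05604410171508789
pad [ 0.58085999  0.21200609 -0.06814599] 0.04520595073699951
2
tray [ 0.57887337  0.21636584 -0.19025527] 0.19290339946746826
tray [ 0.57975482  0.21430528 -0.18175794] 0.22300225496292114
tray [ 0.57906394  0.21520868 -0.19496453] 0.21825021505355835
```

View pics/b.png

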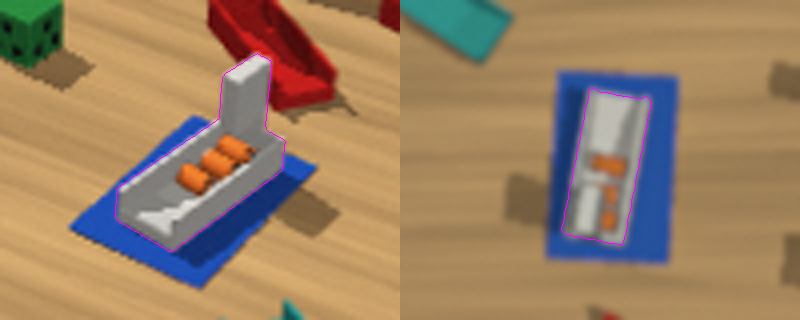

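Both views agree that the outlined white tray with three cells is the right one: mouth to +x, fin towards the robot, at about (0.579, 0.215) with yaw -0.19. I'll pinch it with the tool leaning about 42°, fingers pointing forward and down, so that a 55° dip leaves the tool near upright.

```bash
cat > plan.py <<'E'
from fit import *
import sys
def cur():
    s=telemetry.observe(); return np.array(s['ee_pos']),R.from_quat(s['tool_rot']),s
def tool(yaw,lean,sgn):
    """lean>0: fingers point forward (tray +x) & down; sgn: tool x = sgn*tray y"""
    l=np.radians(lean); Z=R.from_euler('z',yaw).as_matrix()
    y=Z@[np.sin(l),0,-np.cos(l)]; x=sgn*Z[:,1]
    return R.from_matrix(np.c_[x,y,np.cross(x,y)])
def rel(p,Rt,P0=None):
    p0,R0,s=cur()
    if P0: p0,R0=P0
    print('shift',np.round(R0.inv().apply(np.array(p)-p0),4).tolist(),'turn',np.round(np.degrees((R0.inv()*Rt).as_rotvec()),1).tolist())
TR=np.array([.579,.215,-.193]); BX=np.array([.5946,-.185,-.186]); PD=np.array([.581,.212,-.066])
def grip(tr,z,pitch=0):
    "grip point + tray rotation for tray origin at tr, underside z, mouth dipped pitch deg"
    Rt=R.from_euler('ZY',[tr[2],np.radians(pitch)]); return np.array([tr[0],tr[1],z])+Rt.apply([-.045,0,.070])
E
python3 - <<'E'
from plan import *
p,Rc,s=cur(); print(s['q'],Rc.as_matrix().round(3).tolist())
for sg in(1,-1):
    Rt=tool(TR[2],42,sg); ap=Rt.apply([0,1,0])
    g=grip(TR,.003); print('tcp grasp',g+.019*ap)
    rel([.42,-.25,.32],tool(-.6,10,sg)); rel([.45,.0,.32],tool(-.3,20,sg)); rel(g-.10*ap,Rt)
E
```

```text
[ 1.28198019  0.4674806  -0.01161425  1.60270365  0.00596724  1.07141017
 -0.05630299] [[0.243, 0.0, 0.97], [-0.97, -0.0, 0.243], [0.0, -1.0, -0.0]]
tcp grasp [0.54731294 0.22119269 0.05888025]
shift [-0.3053, -0.1054, 0.3465] turn [-5.2, -131.1, -11.5]
shift [-0.5405, -0.1054, 0.4365] turn [-7.2, -146.8, -25.9]
shift [-0.7652, 0.0673, 0.5126] turn [-12.5, -145.7, -55.9]
tcp grasp [0.54731294 0.22119269 0.05888025]
shift [-0.3053, -0.1054, 0.3465] turn [9.4, 48.3, -4.2]
shift [-0.5405, -0.1054, 0.4365] turn [19.5, 30.9, -5.5]
shift [-0.7652, 0.0673, 0.5126] turn [41.3, 24.0, -9.2]
```

Request:
apply_moves([
  [[-0.03, -0.04, 0.04], [1, 6, 0], 1],
  [[-0.07, -0.08, 0.08], [2, 12, -1], 1],
  [[-0.11, -0.105, 0.13], [4, 18, -1], 1],
  [[-0.15, -0.105, 0.17], [5, 24, -2], 1],
  [[-0.19, -0.105, 0.22], [6, 30, -3], 1],
  [[-0.23, -0.105, 0.26], [7, 36, -3], 1],
  [[-0.27, -0.105, 0.31], [8, 42, -4], 1],
  [[-0.305, -0.105, 0.346], [9.4, 48.3, -4.2], 1],
])

```text
t: 2.05
ee_pos: [0.4208, -0.2482, 0.3201]
tool_rot: [0.299, -0.568, 0.678, -0.357]
ft_force: [0.3, 0.3, -0.2]
gripper_width: 1.001
```

Run:
```python
from plan import *
p,Rc,s=cur(); print(s['t'],p,s['q'])
Rt=tool(TR[2],42,-1); ap=Rt.apply([0,1,0]); g=grip(TR,.003)
rel([.46,.02,.32],tool(-.3,20,-1)); rel(g-.10*ap,Rt)
```

```text
2.05 [ 0.4208371  -0.24818151  0.32011609] [ 0.72733575  0.00274144 -0.27870154  1.96300868  0.03147309  1.0015188
 -1.73838536]
shift [-0.2433, -0.0206, -0.1177] turn [9.8, -16.7, 4.4]
shift [-0.4267, 0.1294, -0.2612] turn [31.4, -21.3, 10.4]
```

Request:
apply_moves([
  [[-0.05, -0.005, -0.03], [3, -3, 1], 1],
  [[-0.1, -0.01, -0.055], [7, -6, 2], 1],
  [[-0.155, -0.01, -0.085], [11, -9, 3], 1],
  [[-0.21, -0.01, -0.115], [15, -12, 4], 1],
  [[-0.265, 0.0, -0.145], [19, -14, 6], 1],
  [[-0.32, 0.02, -0.175], [23, -17, 7.5], 1],
  [[-0.37, 0.04, -0.205], [27, -19, 9], 1],
  [[-0.41, 0.07, -0.24], [31, -21.3, 10.4], 1],
])

```text
t: 3.05
ee_pos: [0.4594, 0.1694, 0.2472]
tool_rot: [0.256, -0.32, 0.699, -0.585]
ft_force: [-54.1, 81.1, -57.7]
gripper_width: 1.001
```

Run:
```python
from plan import *
w=snap('wrist'); p,Rc,s=cur(); print(s['t'],p,s['q'])
Rt=tool(TR[2],42,-1); ap=Rt.apply([0,1,0]); g=grip(TR,.003)
rel(g-.10*ap,Rt);rel(g+.019*ap,Rt)
im=w['pixels'].copy()
m=nets.trace(w,'tray'); print([(d['p'],d['bbox']) for d in m])
k,_=cv2.findContours((render(w,TRAY,TR,.003)>.5).astype(np.uint8),0,2); cv2.drawContours(im,k,-1,(255,0,255),1)
cv2.imwrite('pics/c.png',im)
if m:
  b=max(m[:2],key=lambda d:d['pixels'].sum())
  print(fit([(w,b['pixels'].astype(np.float32))],TRAY,TR,.003))
```

```text
3.1 [0.45946053 0.16034176 0.24493061] [ 1.05026755 -0.30676839 -1.56390734  2.33766188  0.60981674  0.31649856
 -2.91424649]
shift [-0.0748, 0.0703, -0.0698] turn [0.5, -1.0, -0.4]
shift [-0.0739, 0.1893, -0.0687] turn [0.5, -1.0, -0.4]
[(0.9, [62.4, 106.1, 162.2, 176.2]), (0.7, [192.0, 171.6, 235.5, 255.3]), (0.7, [205.0, 327.6, 313.3, 359.6]), (0.26, [461.0, 91.2, 511.4, 142.7])]
(array([ 0.579,  0.215, -0.193]), np.float64(1.0))
```

View pics/c.png

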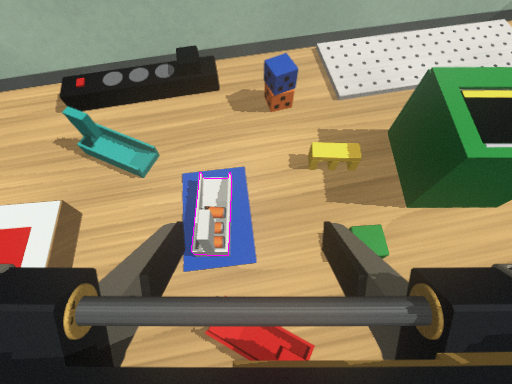

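The wrist view shows the white tray at (213,215), and my outline sits right on it. However, j3, j7 and j2 have run into their limits, so this lean and grasp sense doesn't suit the arm. I'll fit a kinematic model from the three known poses before moving again.

```bash
cat > kin.py <<'E'
from plan import *
from scipy.optimize import least_squares
E
python3 - <<'E'
from kin import *
p,Rc,s=cur(); print(s['t'],p.round(4),np.round(s['q'],3),s['ft_force'],np.round(s['joint_vel'],3))
Q=[[1.28198019,.4674806,-.01161425,1.60270365,.00596724,1.07141017,-.05630299],[0.72733575,.00274144,-.27870154,1.96300868,.03147309,1.0015188,-1.73838536],s['q']]
P=[np.array([.15795792,-.62989921,.21362234]),np.array([.4208371,-.24818151,.32011609]),p]
Rs=[R.from_quat([-.55715898,.4354699,-.43441253,.55787597]),R.from_quat([0.299,-0.568,0.678,-0.357]),Rc]
np.savez('kd.npz',Q=Q,P=P,R=[r.as_quat() for r in Rs])
def chain(q,sg,c1): return R.from_euler('z',c1)*R.from_euler('ZYZYZYZ'[0:1],sg[0]*q[0])*np.prod([R.identity()])if 0 else None
res=[]
for sg in product((1,-1),repeat=7):
  if sg[1]!=1: continue   # y-axis sign absorbed by c1
  for c1 in(0,np.pi,np.pi/2,-np.pi/2):
    T=[]
    for q in Q:
        r=R.from_euler('z',c1)
        for i in range(7): r=r*R.from_euler('zyzyzyz'[i],sg[i]*q[i])
        T.append(r)
    off=[t.inv()*r for t,r in zip(T,Rs)]
    e=max((off[0].inv()*o).magnitude() for o in off[1:]); res.append((e,sg,round(c1,2),off[0].as_matrix().round(2).tolist()))
res.sort(key=lambda a:a[0]); [print(r) for r in res[:6]]
E
```

```text
3.15 [0.4579 0.1607 0.2447] [ 1.047 -0.307 -1.565  2.336  0.605  0.326 -2.905] [-0.76077388 -0.67285751 -0.94033779] [-0.072 -0.004 -0.044 -0.045 -0.066  0.099  0.115]
(0.002741738220499201, (-1, 1, -1, 1, -1, 1, -1), 0, [[-1.0, 0.0, 0.0], [0.0, -0.0, 1.0], [0.0, 1.0, 0.0]])
(0.7701556751355613, (-1, 1, -1, -1, -1, -1, -1), 1.57, [[-0.02, -0.8, -0.59], [-1.0, 0.04, -0.02], [0.04, 0.59, -0.8]])
(1.007974391287237, (-1, 1, -1, 1, -1, 1, -1), -1.57, [[0.0, -0.0, 1.0], [1.0, -0.0, -0.0], [0.0, 1.0, 0.0]])
(1.0104680131352268, (-1, 1, -1, 1, -1, 1, -1), 1.57, [[-0.0, 0.0, -1.0], [-1.0, 0.0, 0.0], [0.0, 1.0, 0.0]])
(1.058139589391584, (-1, 1, -1, 1, 1, 1, -1), -1.57, [[0.01, -0.0, 1.0], [1.0, -0.01, -0.01], [0.01, 1.0, 0.0]])
(1.1077290624479792, (1, 1, -1, 1, -1, 1, -1), -1.57, [[-0.55, 0.0, -0.84], [-0.84, 0.0, 0.55], [0.0, 1.0, 0.0]])
```

```bash
cat >> kin.py <<'E'
def frames(q):
    r=R.identity(); F=[]
    for i in range(7):
        r=r*R.from_euler('zyzyzyz'[i],(-1,1)[i%2]*q[i]); F.append(r.as_matrix())
    return F
def cols(q):
    F=frames(q); return np.c_[[0,0,1],F[1][:,2],F[1][:,0],F[3][:,2],F[3][:,0],F[5][:,0],F[5][:,2]]
RT=np.array([[-1,0,0],[0,0,1],[0,1,0.]])
D=np.load('kd.npz')
A=np.vstack([cols(q) for q in D['Q']]); use=[0,1,3,6]
L4=np.zeros(7); L4[use]=np.linalg.lstsq(A[:,use],D['P'].ravel(),rcond=None)[0]
L7=np.linalg.lstsq(A,D['P'].ravel(),rcond=None)[0]
L=L4
lo=np.array([-2.53,-.31,-1.57,.28,-1.29,.15,-2.92]); hi=np.array([2.53,2.02,1.55,2.44,4.43,1.84,2.92])
def fk(q): return cols(q)@L, R.from_matrix(frames(q)[6]@RT)
def ik(p,Rt,q0,w=.02):
    def f(q):
        a,b=fk(q); return np.r_[(a-p)*10,(b.inv()*Rt).as_rotvec()*3,w*(q-q0)]
    o=least_squares(f,np.clip(q0,lo+.02,hi-.02),bounds=(lo+.01,hi-.01)); a,b=fk(o.x)
    return o.x,np.linalg.norm(a-p),np.degrees((b.inv()*Rt).magnitude())
E
python3 - <<'E'
from kin import *
print(L4.round(4),np.abs(A@L4-D['P'].ravel()).max()); print(L7.round(4),np.abs(A@L7-D['P'].ravel()).max())
def tcp(tr,z,pitch,lean,sg):
    T=tool(tr[2],lean-pitch,sg); return grip(tr,z,pitch)+.019*T.apply([0,1,0]),T
def boxpose(th,xl,d):   # tray origin from lip target
    Z=R.from_euler('z',BX[2]); lip=np.array([BX[0],BX[1],.150])+Z.apply([-.055+xl,0,-d])
    return lip-R.from_euler('ZY',[BX[2],np.radians(th)]).apply([.065,0,0])
for sg in(1,-1):
  for lean in(0,10,20,30,40):
    out=[]
    for nm,(p,T) in dict(grasp=tcp(TR,.003,0,lean,sg),lift=tcp(TR,.2,-4,lean,sg),
        **{f'dip{t}':(lambda o:tcp([o[0],o[1],BX[2]],o[2],t,lean,sg))(boxpose(t,x,d)) for t,x,d in((10,.075,.005),(55,.055,.06))}).items():
        q0=np.array([-np.arctan2(p[1],p[0]),.4,0,1.6,0,1.0,sg*1.2]); q0[6]=sg*1.5
        q,e,a=ik(p,T,q0); out.append((nm,round(e*1e3,1),round(a,1),q.round(2).tolist()))
    print(sg,lean,*out,sep='\n  ')
E
```

```text
[0.2899 0.5168 0.     0.4649 0.     0.     0.3123] 0.030463901201648436
[-0.0018  0.4314  0.0994  0.3206 -0.2525  0.0391  0.2034] 0.029309426635885205
1
  0
  ('grasp', np.float64(0.0), np.float64(0.0), [-0.5, 0.58, 0.13, 1.87, -0.11, 0.7, 1.08])
  ('lift', np.float64(0.0), np.float64(0.0), [-0.5, 0.3, 0.1, 1.78, 0.01, 1.01, 0.96])
  ('dip10', np.float64(0.0), np.float64(0.0), [0.33, 0.4, -0.03, 1.72, 0.04, 1.19, 1.67])
  ('dip55', np.float64(36.3), np.float64(10.7), [0.16, 0.85, 0.19, 1.24, 0.0, 1.83, 1.74])
1
  10
  ('grasp', np.float64(0.0), np.float64(0.0), [-0.65, 0.54, 0.25, 1.97, -0.05, 0.5, 0.98])
  ('lift', np.float64(0.0), np.float64(0.0), [-0.57, 0.24, 0.11, 1.88, 0.17, 0.84, 0.81])
  ('dip10', np.float64(0.0), np.float64(0.0), [0.35, 0.31, -0.04, 1.84, 0.01, 0.99, 1.69])
  ('dip55', np.float64(12.5), np.float64(3.7), [0.2, 0.84, 0.14, 1.2, 0.0, 1.83, 1.72])
1
  20
  ('grasp', np.float64(0.0), np.float64(0.0), [-0.89, 0.55, 0.47, 2.07, -0.07, 0.3, 0.93])
  ('lift', np.float64(0.0), np.float64(0.0), [-0.65, 0.19, 0.13, 1.98, 0.4, 0.69, 0.57])
  ('dip10', np.float64(0.0), np
[... 2054 characters left out ...]
(0.0), [-1.25, 0.69, 0.85, 2.16, -0.91, 0.16, -1.51])
  ('lift', np.float64(0.0), np.float64(0.0), [-0.8, 0.17, 0.22, 2.08, 0.72, 0.58, -2.91])
  ('dip10', np.float64(0.0), np.float64(0.0), [0.37, 0.17, -0.03, 2.08, -0.1, 0.55, -1.34])
  ('dip55', np.float64(0.0), np.float64(0.0), [0.28, 0.68, 0.01, 1.35, 0.04, 1.54, -1.48])
-1
  40
  ('grasp', np.float64(9.2), np.float64(3.7), [-1.46, 0.86, 1.05, 2.17, -1.28, 0.16, -1.3])
  ('lift', np.float64(0.0), np.float64(0.0), [-1.8, 0.57, 1.43, 2.17, -0.22, 0.28, -2.14])
  ('dip10', np.float64(0.0), np.float64(0.0), [0.45, 0.12, -0.09, 2.2, -0.25, 0.32, -1.17])
  ('dip55', np.float64(0.0), np.float64(0.0), [0.29, 0.58, -0.0, 1.48, 0.03, 1.34, -1.48])
```

Run:
```python
from kin import *
T=tool(-.19+np.radians(55),0,-1); rel([.52,.10,.36],T)
# extra lateral offsets
def c2(q):
    F=frames(q); return np.c_[[0,0,1],F[1][:,2],F[1][:,1],F[3][:,2],F[3][:,1],F[5][:,1],F[5][:,2]]
A2=np.vstack([c2(q) for q in D['Q']]); l,_,rk,_=np.linalg.lstsq(A2,D['P'].ravel(),rcond=None); print(l.round(4),rk,np.abs(A2@l-D['P'].ravel()).max())
```

```text
shift [0.0464, -0.0388, 0.131] turn [-38.2, -53.1, 19.6]
[ 3.117e-01  5.203e-01 -3.170e-02  4.721e-01 -1.500e-03 -2.000e-04
  3.360e-01] 7 0.000532868330592795
```

Request:
apply_moves([
  [[0.006, -0.005, 0.016], [-5, -7, 2], 1],
  [[0.012, -0.01, 0.033], [-10, -13, 5], 1],
  [[0.018, -0.015, 0.05], [-14, -20, 7], 1],
  [[0.024, -0.02, 0.066], [-19, -26, 10], 1],
  [[0.03, -0.025, 0.083], [-24, -33, 12], 1],
  [[0.036, -0.03, 0.1], [-29, -40, 15], 1],
  [[0.042, -0.035, 0.117], [-34, -46, 17], 1],
  [[0.046, -0.039, 0.131], [-38, -53, 19.6], 1],
])

```text
t: 4.15
ee_pos: [0.5208, 0.107, 0.3622]
tool_rot: [-0.652, 0.271, -0.271, 0.654]
ft_force: [0.2, 0.1, 0.6]
gripper_width: 1.002
```

```bash
python3 - <<'E'
import re
t=open('kin.py').read()
t=t.replace("F[1][:,2],F[1][:,0],F[3][:,2],F[3][:,0],F[5][:,0],F[5][:,2]]","F[1][:,2],F[1][:,1],F[3][:,2],F[3][:,1],F[5][:,1],F[5][:,2]]").replace("use=[0,1,3,6]","use=[0,1,2,3,6]")
t+='''
def tcp(tr,z,pitch,lean,sg):
    T=tool(tr[2],lean-pitch,sg); return grip(tr,z,pitch)+.019*T.apply([0,1,0]),T
def boxpose(th,xl,d):
    Z=R.from_euler('z',BX[2]); lip=np.array([BX[0],BX[1],.150])+Z.apply([-.055+xl,0,-d])
    return lip-R.from_euler('ZY',[BX[2],np.radians(th)]).apply([.065,0,0])
def boxtcp(th,xl,d,lean,sg):
    o=boxpose(th,xl,d); return tcp([o[0],o[1],BX[2]],o[2],th,lean,sg)
'''
open('kin.py','w').write(t)
E
python3 - <<'E'
from kin import *
p,Rc,s=cur(); print(s['t'],p.round(4),np.round(s['q'],2),fk(s['q'])[0].round(4),L.round(4),s['ft_force'])
rel([.54,.10,.36],tool(-.19+np.radians(120),0,-1))
for lean in(15,20,25,30):
    for p,T in(tcp(TR,.003,0,lean,1),tcp(TR,.2,-4,lean,1),boxtcp(10,.075,.005,lean,1),boxtcp(55,.055,.06,lean,1)):
        q,e,a=ik(p,T,np.array([-np.arctan2(p[1],p[0]),.4,0,1.6,0,1.,1.5])); print(lean,round(e*1e3,1),round(a,1),q.round(2))
E
```

```text
4.15 [0.5208 0.107  0.3622] [ 0.47  0.26 -0.87  1.66  0.2   1.32 -1.23] [0.5167 0.1071 0.3623] [ 0.3151  0.5201 -0.0334  0.4722  0.      0.      0.3393] [0.16898446 0.12972435 0.58748204]
shift [0.0186, 0.0022, 0.0086] turn [-0.1, -64.2, 0.1]
15 0.0 0.0 [-0.85  0.51  0.37  2.07 -0.01  0.39  0.84]
15 0.0 0.0 [-0.63  0.18  0.04  1.96  0.32  0.78  0.59]
15 0.0 0.0 [ 0.32  0.25 -0.07  1.92  0.01  0.88  1.63]
15 1.5 0.5 [ 0.13  0.84  0.19  1.17 -0.06  1.83  1.7 ]
20 0.0 0.0 [-1.02  0.53  0.53  2.13 -0.05  0.29  0.84]
20 0.0 0.0 [-0.66  0.16  0.03  2.02  0.46  0.72  0.45]
20 0.0 0.0 [ 0.33  0.21 -0.07  1.98  0.    0.77  1.64]
20 0.0 0.0 [ 0.24  0.79 -0.    1.21  0.03  1.75  1.61]
25 0.0 0.0 [-1.18  0.57  0.69  2.19 -0.17  0.19  0.91]
25 0.0 0.0 [-0.68  0.15  0.02  2.07  0.62  0.68  0.27]
25 0.0 0.0 [ 0.34  0.17 -0.08  2.05 -0.01  0.66  1.66]
25 0.0 0.0 [ 0.24  0.74 -0.01  1.28  0.03  1.65  1.61]
30 0.2 0.1 [-1.12  0.54  0.54  2.22  0.91  0.16 -0.18]
30 0.0 0.0 [-0.7   0.14 -0.01  2.12  0.8   0.66  0.08]
30 0.0 0.0 [ 0.35  0.14 -0.08  2.11 -0.03  0.55  1.68]
30 0.0 0.0 [ 0.25  0.68 -0.02  1.35  0.03  1.55  1.61]
```

Request:
apply_moves([
  [[0.002, 0, 0.001], [0, -9, 0], 1],
  [[0.005, 0, 0.002], [0, -18, 0], 1],
  [[0.007, 0.001, 0.003], [0, -27, 0], 1],
  [[0.01, 0.001, 0.004], [0, -36, 0], 1],
  [[0.012, 0.001, 0.005], [0, -45, 0], 1],
  [[0.014, 0.002, 0.006], [0, -54, 0], 1],
  [[0.016, 0.002, 0.007], [0, -63, 0], 1],
  [[0.018, 0.002, 0.008], [0, -72, 0], 1],
])

```text
t: 5.15
ee_pos: [0.5381, 0.1006, 0.3597]
tool_rot: [-0.687, -0.167, 0.164, 0.688]
ft_force: [0.4, 0.2, 0.6]
gripper_width: 0.999
```

Run:
```python
from kin import *
p,Rc,s=cur(); print(s['t'],p.round(4),np.round(s['q'],2),s['ft_force'])
P,T=tcp(TR,.003,0,20,1); ap=T.apply([0,1,0]); rel(P-.12*ap,T); rel(P-.12*ap+[0,0,.06],T); print(P, ap)
```

```text
5.15 [0.5381 0.1006 0.3597] [ 0.61  0.37 -1.1   1.62  0.34  1.35 -0.06] [0.35230345 0.22885323 0.5716241 ]
shift [0.0252, 0.1918, 0.1324] turn [-18.5, -51.3, -8.8]
shift [0.0254, 0.1318, 0.1324] turn [-18.5, -51.3, -8.8]
[0.54121323 0.22238477 0.05514584] [ 0.33566994 -0.06560085 -0.93969262]
```

```bash
cat >> kin.py <<'E'
from scipy.spatial.transform import Slerp
def sim(q,poses,n=8):
    for p,T in poses:
        a,b=fk(q); sl=Slerp([0,1],R.concatenate([b,T]))
        for k in range(1,n+1):
            q,e,an=ik(a+(p-a)*k/n,sl(k/n),q,.003)
        print(np.round(p,3),'err',round(e*1e3,1),round(an,1),q.round(2))
    return q
E
python3 - <<'E'
from kin import *
p,Rc,s=cur(); q=np.array(s['q'])
P,T=tcp(TR,.003,0,20,1); ap=T.apply([0,1,0])
Z=R.from_euler('z',BX[2])
sim(q,[(P-.12*ap+[0,0,.04],T),(P,T),tcp(TR,.2,-4,20,1),boxtcp(0,.0,-.06,20,1),boxtcp(10,.075,.005,20,1),boxtcp(55,.055,.06,20,1)])
E
```

```text
[0.501 0.23  0.208] err 0.0 0.0 [ 0.29  0.43 -1.12  2.01  0.89  0.92  0.06]
[0.541 0.222 0.055] err 0.0 0.0 [ 0.09  0.69 -0.85  2.05  1.28  0.78 -0.24]
[0.538 0.223 0.249] err 0.0 0.0 [ 0.32  0.4  -1.13  1.96  0.9   0.94  0.11]
[ 0.439 -0.156  0.262] err 0.0 0.0 [ 1.29 -0.06 -0.92  2.18 -0.18  0.67  1.87]
[ 0.523 -0.172  0.214] err 0.0 0.0 [ 0.95  0.33 -0.81  1.94  0.33  0.82  1.37]
[ 0.578 -0.182  0.205] err 0.0 0.0 [ 0.55  0.89 -0.61  1.17  0.36  1.82  1.34]
```

Run:
```python
from kin import *
p,Rc,s=cur(); q=np.array(s['q'])
P,T=tcp(TR,.003,0,28,1); ap=T.apply([0,1,0])
sim(q,[(P-.12*ap+[0,0,.04],T),(P,T),tcp(TR,.2,-4,28,1),boxtcp(0,.0,-.06,28,1),boxtcp(10,.075,.005,28,1),boxtcp(55,.055,.06,28,1)])
rel(P-.12*ap+[0,0,.04],T)
```

```text
[0.488 0.233 0.202] err 0.0 0.0 [ 0.19  0.37 -1.08  2.12  1.06  0.87 -0.18]
[0.544 0.222 0.056] err 0.0 0.0 [ 0.02  0.68 -0.83  2.13  1.51  0.81 -0.51]
[0.54  0.223 0.251] err 0.0 0.0 [ 0.25  0.34 -1.08  2.04  1.06  0.89 -0.07]
[ 0.441 -0.156  0.263] err 0.0 0.0 [ 0.68 -0.14 -0.33  2.3  -0.25  0.5   1.92]
[ 0.526 -0.172  0.215] err 0.0 0.0 [ 0.58  0.17 -0.34  2.07  0.07  0.6   1.59]
[ 0.58  -0.182  0.203] err 0.0 0.0 [ 0.38  0.72 -0.24  1.3   0.15  1.6   1.51]
shift [0.0152, 0.1575, 0.1403] turn [-25.9, -50.8, -12.5]
```

Lean 28 works throughout. Moving to the pre-grasp.

Request:
apply_moves([
  [[0.002, 0.02, 0.018], [-3, -7, -2], 1],
  [[0.004, 0.04, 0.036], [-7, -13, -3], 1],
  [[0.006, 0.06, 0.054], [-10, -20, -5], 1],
  [[0.008, 0.08, 0.072], [-13, -26, -6], 1],
  [[0.01, 0.1, 0.09], [-16, -32, -8], 1],
  [[0.012, 0.12, 0.108], [-20, -39, -10], 1],
  [[0.014, 0.14, 0.126], [-23, -45, -11], 1],
  [[0.015, 0.1575, 0.1403], [-25.9, -50.8, -12.5], 1],
])

```text
t: 6.15
ee_pos: [0.4887, 0.2339, 0.2017]
tool_rot: [0.663, 0.545, -0.326, -0.397]
ft_force: [0.2, -0.5, 0.3]
gripper_width: 1.001
```

Run:
```python
from kin import *
w=snap('wrist')
p,Rc,s=cur(); print(s['t'],p.round(4),np.round(s['q'],2),s['ft_force'])
h=cv2.cvtColor(w['pixels'],cv2.COLOR_BGR2HSV).astype(int)
ms=[d for d in nets.trace(w,'tray')]; u=proj(w,[TR[0],TR[1],.02])[0]
print([(d['p'],np.round(d['bbox']).tolist()) for d in ms],u)
im=w['pixels'].copy()
for d in ms:
    b=d['bbox']
    if b[0]-10<u[0]<b[2]+10 and b[1]-10<u[1]<b[3]+10 and d['p']>.4:
        v,c=fit([(w,d['pixels'].astype(np.float32))],TRAY,TR,.003); print(v,c)
k,_=cv2.findContours((render(w,TRAY,TR,.003)>.5).astype(np.uint8),0,2); cv2.drawContours(im,k,-1,(255,0,255),1)
cv2.imwrite('pics/d.png',im)
P,T=tcp(TR,.003,0,28,1); rel(P-.06*T.apply([0,1,0]),T); rel(P,T)
```

```text
6.2 [0.4856 0.2344 0.1991] [ 0.19  0.36 -1.07  2.13  1.06  0.86 -0.17] [-3.8792052   0.30989966 -2.50107979]
[(0.78, [228.0, 119.0, 274.0, 208.0]), (0.59, [320.0, 198.0, 412.0, 272.0]), (0.36, [239.0, 164.0, 267.0, 179.0]), (0.19, [241.0, 147.0, 268.0, 163.0])] [252.41350053 169.85057839]
[ 0.57703014  0.21491228 -0.17966684] 0.18013030290603638
shift [-0.0002, 0.0945, 0.0159] turn [-0.1, -0.0, -0.1]
shift [-0.0001, 0.1545, 0.0157] turn [-0.1, -0.0, -0.1]
```

View pics/d.png

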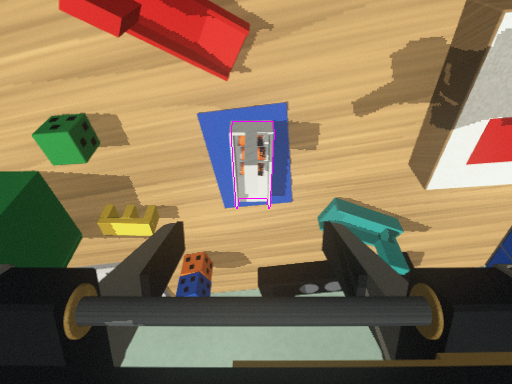

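The fin is centred between the fingers at (257,150) and the outline agrees within about 2 mm. Now I'll approach and close.

Request:
apply_moves([
  [[0, 0.03, 0.015], [0, 0, 0], 1],
  [[0, 0.06, 0.015], [0, 0, 0], 1],
  [[0, 0.09, 0.015], [0, 0, 0], 1],
  [[0, 0.115, 0.015], [0, 0, 0], 1],
  [[0, 0.135, 0.015], [0, 0, 0], 0.8],
  [[0, 0.148, 0.015], [0, 0, 0], 0.6],
  [[0, 0.154, 0.015], [0, 0, 0], 0.5],
  [[0, 0.154, 0.015], [0, 0, 0], 0.4],
], newtons=50)

```text
t: 7.25
ee_pos: [0.5474, 0.2205, 0.059]
tool_rot: [0.664, 0.542, -0.325, -0.399]
ft_force: [0.0, 0.2, -0.5]
gripper_width: 0.586
```

Run:
```python
from kin import *
w=snap('wrist','e.png')
p,Rc,s=cur(); print(s['t'],p.round(4),np.round(s['q'],2),s['ft_force'],s['gripper_width'])
P,T=tcp([.578,.215,-.187],.003,0,28,1); rel(P,T)
P,T=tcp(TR,.07,-3,28,1); rel(P,T)
```

```text
7.3 [0.5473 0.2208 0.0593] [ 0.02  0.66 -0.81  2.12  1.49  0.8  -0.49] [-0.8373972  -0.58927155  0.51493928] 0.5463891999319119
shift [-0.0, 0.0004, 0.0057] turn [0.0, -0.7, -0.3]
shift [0.0005, -0.0578, -0.0233] turn [-3.0, -0.4, -0.2]
```

View pics/e.png

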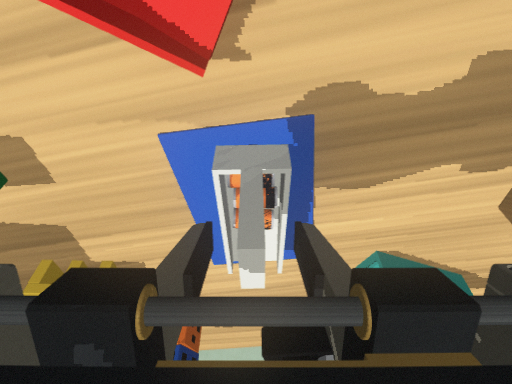

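The fin at (252,240) lies between the fingertips, so I'll close on it.

Request:
apply_moves([
  [[0, 0, 0.005], [0, -0.5, 0], 0.3],
  [[0, 0, 0.005], [0, -0.5, 0], 0.2],
  [[0, 0, 0.005], [0, -0.5, 0], 0],
  [[0, 0, 0.005], [0, -0.5, 0], 0],
  [[0, 0, 0.005], [0, -0.5, 0], 0],
  [[0, 0, 0.005], [0, -0.5, 0], 0],
  [[0, 0, 0.005], [0, -0.5, 0], 0],
  [[0, 0, 0.005], [0, -0.5, 0], 0],
], newtons=50)

```text
t: 8.3
ee_pos: [0.5428, 0.2214, 0.0565]
tool_rot: [0.662, 0.544, -0.328, -0.397]
ft_force: [-1.8, -0.2, 3.3]
gripper_width: 0.15
```

Run:
```python
from kin import *
p,Rc,s=cur(); print(s['t'],p.round(4),np.round(s['q'],2),s['ft_force'],s['gripper_width'])
np.savez('grasp.npz',p=p,q=Rc.as_quat())
# lean actually held
a=Rc.apply([0,1,0]); print(np.degrees(np.arcsin(np.hypot(a[0],a[1]))))
print(p+Rc.apply([0,-.019,0]), grip(TR,.003))
rel(p+[0,0,.19],R.from_rotvec(np.radians(-4)*Rc.apply([1,0,0]))*Rc)
```

```text
8.3 [0.5428 0.2214 0.0565] [ 0.02  0.66 -0.81  2.13  1.5   0.8  -0.5 ] [-1.81989918 -0.24379639  3.32145839] 0.15011880913957662
28.01947370017191
[0.53409522 0.22315863 0.07329364] [0.5348355  0.22363118 0.073     ]
shift [-0.0006, -0.1677, -0.0893] turn [-4.0, -0.0, -0.0]
```

Request:
apply_moves([
  [[0, -0.008, -0.004], [0, 0, 0], 0],
  [[0, -0.025, -0.013], [-1, 0, 0], 0],
  [[0, -0.05, -0.027], [-2, 0, 0], 0],
  [[0, -0.08, -0.043], [-3, 0, 0], 0],
  [[0, -0.11, -0.059], [-4, 0, 0], 0],
  [[0, -0.138, -0.073], [-4, 0, 0], 0],
  [[0, -0.158, -0.084], [-4, 0, 0], 0],
  [[0, -0.168, -0.089], [-4, 0, 0], 0],
])

```text
t: 9.3
ee_pos: [0.5426, 0.2224, 0.2487]
tool_rot: [0.676, 0.556, -0.308, -0.372]
ft_force: [0.3, -0.7, -1.8]
gripper_width: 0.15
```

Run:
```python
from kin import *
p,Rc,s=cur(); print(s['t'],p.round(4),np.round(s['q'],2),s['ft_force'],s['gripper_width'])
P,T=boxtcp(-4,.0,-.06,28,1); q=sim(np.array(s['q']),[((P+p)/2,Slerp([0,1],R.concatenate([Rc,T]))(.5)),(P,T),boxtcp(9,.075,-.015,28,1),boxtcp(11,.075,.012,28,1)])
rel(P,T)
```

```text
9.3 [0.5426 0.2224 0.2487] [ 0.22  0.32 -1.04  2.04  1.05  0.87 -0.06] [ 0.29938948 -0.73494803 -1.82011307] 0.14958702071531677
[0.49  0.033 0.252] err 0.0 0.0 [ 0.68 -0.07 -0.91  2.29  0.44  0.42  0.77]
[ 0.438 -0.155  0.256] err 0.0 0.0 [ 0.46 -0.17 -0.13  2.38 -0.27  0.38  1.94]
[ 0.524 -0.172  0.233] err 0.0 0.0 [ 0.43  0.12 -0.16  2.07 -0.01  0.61  1.66]
[ 0.527 -0.172  0.21 ] err 0.0 0.0 [ 0.42  0.18 -0.16  2.07  0.01  0.6   1.64]
shift [-0.391, -0.0216, 0.0225] turn [0.2, -0.2, -0.3]
```

Run:
```python
from kin import *
p,Rc,s=cur()
P,T=boxtcp(-4,.06,-.055,28,1); q=sim(np.array(s['q']),[((P+p)/2,Slerp([0,1],R.concatenate([Rc,T]))(.5)),(P,T),boxtcp(9,.075,-.015,28,1),boxtcp(11,.075,.012,28,1),boxtcp(30,.065,.03,28,1),boxtcp(55,.055,.06,28,1)])
rel(P,T)
```

```text
[0.52  0.028 0.25 ] err 0.0 0.0 [ 0.79  0.04 -1.04  2.23  0.63  0.45  0.63]
[ 0.497 -0.167  0.251] err 0.0 0.0 [ 1.03 -0.   -0.71  2.25 -0.21  0.35  1.89]
[ 0.524 -0.172  0.233] err 0.0 0.0 [ 0.87  0.18 -0.64  2.05  0.15  0.62  1.53]
[ 0.527 -0.172  0.21 ] err 0.0 0.0 [ 0.83  0.23 -0.62  2.04  0.21  0.62  1.47]
[ 0.545 -0.176  0.217] err 0.0 0.0 [ 0.69  0.43 -0.57  1.73  0.26  1.09  1.42]
[ 0.58  -0.182  0.203] err 0.0 0.0 [ 0.51  0.77 -0.48  1.29  0.28  1.63  1.41]
shift [-0.3906, 0.0146, -0.0256] turn [0.2, -0.2, -0.3]
```

Request:
apply_moves([
  [[-0.008, 0, 0], [0, 0, 0], 0],
  [[-0.025, 0, -0.001], [0, 0, 0], 0],
  [[-0.05, 0.001, -0.003], [0, 0, 0], 0],
  [[-0.08, 0.002, -0.005], [0, 0, 0], 0],
  [[-0.11, 0.004, -0.007], [0, 0, 0], 0],
  [[-0.14, 0.005, -0.009], [0, 0, 0], 0],
  [[-0.165, 0.006, -0.011], [0, 0, 0], 0],
  [[-0.19, 0.007, -0.013], [0, 0, 0], 0],
])

```text
t: 10.3
ee_pos: [0.5193, 0.031, 0.2468]
tool_rot: [0.676, 0.555, -0.31, -0.374]
ft_force: [1.0, 0.7, -1.7]
gripper_width: 0.151
```

Request:
apply_moves([
  [[-0.025, 0.001, -0.001], [0, 0, 0], 0],
  [[-0.05, 0.002, -0.003], [0, 0, 0], 0],
  [[-0.08, 0.003, -0.005], [0, 0, 0], 0],
  [[-0.11, 0.004, -0.007], [0, 0, 0], 0],
  [[-0.14, 0.005, -0.009], [0, 0, 0], 0],
  [[-0.17, 0.006, -0.011], [0, 0, 0], 0],
  [[-0.19, 0.007, -0.012], [0, 0, 0], 0],
  [[-0.2, 0.007, -0.013], [0, 0, 0], 0],
])

```text
t: 11.3
ee_pos: [0.4949, -0.1676, 0.248]
tool_rot: [0.676, 0.554, -0.31, -0.375]
ft_force: [-0.3, -0.1, -1.8]
gripper_width: 0.149
```

```bash
cat > look.py <<'E'
from kin import *
def boxr(v,c,f,s=4,hw=50,hh=50):
    """crop scene around world point"""
    u=proj(v,c)[0].astype(int); y0=max(u[1]-hh,0); x0=max(u[0]-hw,0)
    e=v['pixels'][y0:u[1]+hh,x0:u[0]+hw]; return cv2.resize(e,None,fx=s,fy=s,interpolation=cv2.INTER_CUBIC)
E
python3 - <<'E'
from look import *
p,Rc,s=cur(); print(s['t'],p.round(4),np.round(s['q'],2),s['ft_force'],s['gripper_width'])
P,T=boxtcp(-4,.06,-.055,28,1); rel(P,T)
for a in((9,.075,-.012),(11,.075,.012)): rel(*boxtcp(*a,28,1))
sc=snap('scene');tp=snap('top'); c=[BX[0],BX[1],.18]
cv2.imwrite('pics/f.png',np.hstack([boxr(sc,c,0),boxr(tp,c,0)]))
E
```

```text
11.3 [ 0.4949 -0.1676  0.248 ] [ 1.15  0.01 -0.83  2.24 -0.16  0.34  1.83] [-0.27047272 -0.09096279 -1.79866061] 0.1491936830953024
shift [0.0014, -0.0017, -0.003] turn [-0.2, -0.4, -0.4]
shift [0.0017, 0.0306, -0.016] turn [12.8, -0.4, -0.4]
shift [0.0017, 0.0496, -0.007] turn [14.8, -0.4, -0.4]
```

View pics/f.png

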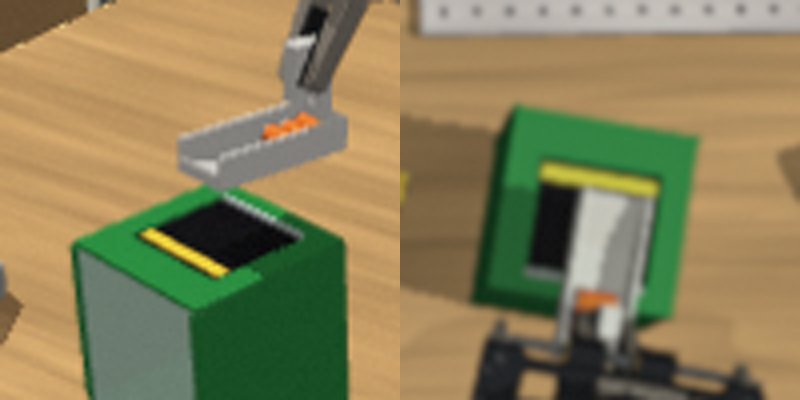

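The cells are still at the rear of the tray, and the tray is over the slot. Now I'll press the flap with the lip, keeping the dip at or below 11°.

Request:
apply_moves([
  [[0.001, 0.008, -0.005], [4, 0, 0], 0],
  [[0.002, 0.018, -0.011], [8, 0, 0], 0],
  [[0.002, 0.03, -0.016], [12.5, 0, 0], 0],
  [[0.002, 0.036, -0.013], [13.2, 0, 0], 0],
  [[0.002, 0.042, -0.01], [14.2, 0, 0], 0],
  [[0.002, 0.05, -0.007], [14.8, 0, 0], 0],
  [[0.002, 0.05, -0.007], [14.8, 0, 0], 0],
  [[0.002, 0.05, -0.007], [14.8, 0, 0], 0],
])

```text
t: 12.4
ee_pos: [0.5288, -0.1707, 0.2111]
tool_rot: [0.622, 0.511, -0.378, -0.457]
ft_force: [0.2, -0.0, -1.2]
gripper_width: 0.146
```

Run:
```python
from look import *
p,Rc,s=cur(); print(s['t'],p.round(4),np.round(s['q'],2),s['ft_force'],s['gripper_width'])
for a in((11,.075,.012),(16,.072,.016),(22,.066,.022),(30,.06,.03),(38,.054,.036),(46,.05,.043),(52,.047,.047),(57,.045,.050)): rel(*boxtcp(*a,28,1))
sc=snap('scene');tp=snap('top'); c=[BX[0],BX[1],.18]
cv2.imwrite('pics/g.png',np.hstack([boxr(sc,c,0),boxr(tp,c,0)]))
sim(np.array(s['q']),[boxtcp(*a,28,1) for a in((30,.06,.03),(57,.045,.05))])
```

```text
12.4 [ 0.5288 -0.1707  0.2111] [ 0.94  0.26 -0.77  2.03  0.3   0.63  1.38] [ 0.17199975 -0.01405584 -1.16776612] 0.1456499153192228
shift [-0.0019, 0.001, 0.0021] turn [0.2, -0.3, -0.3]
shift [-0.0019, -0.0013, -0.0023] turn [5.2, -0.3, -0.3]
shift [-0.0019, -0.0026, -0.0056] turn [11.2, -0.3, -0.3]
shift [-0.0018, -0.0019, -0.0125] turn [19.2, -0.4, -0.3]
shift [-0.0018, -0.001, -0.0207] turn [27.2, -0.4, -0.2]
shift [-0.0017, 0.0037, -0.0307] turn [35.2, -0.4, -0.2]
shift [-0.0016, 0.0074, -0.0386] turn [41.2, -0.4, -0.2]
shift [-0.0016, 0.0114, -0.0456] turn [46.2, -0.4, -0.2]
[ 0.54  -0.175  0.217] err 0.0 0.0 [ 0.8   0.46 -0.71  1.74  0.33  1.11  1.36]
[ 0.575 -0.181  0.214] err 0.0 0.0 [ 0.57  0.8  -0.6   1.27  0.34  1.7   1.36]
```

View pics/g.png

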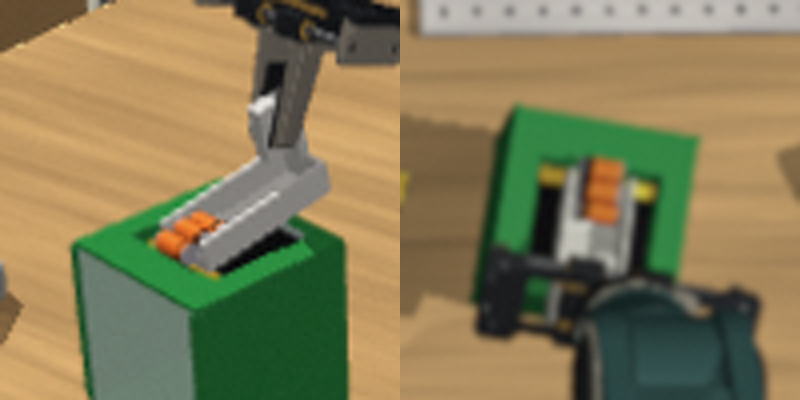

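The cells have already rolled to the mouth, and the front one is at (603,165), close to the far rim. I'll tilt the mouth back up straight away so they roll back, then look again.

Request:
apply_moves([
  [[0, -0.002, 0], [-8, 0, 0], 0],
  [[0, -0.006, 0], [-15, 0, 0], 0],
  [[0, -0.015, 0], [-20, 0, 0], 0],
  [[0, -0.025, 0], [-24, 0, 0], 0],
  [[0, -0.035, 0], [-26, 0, 0], 0],
  [[0, -0.045, 0], [-27, 0, 0], 0],
  [[0, -0.05, 0], [-27, 0, 0], 0],
  [[0, -0.05, 0], [-27, 0, 0], 0],
])

```text
t: 13.5
ee_pos: [0.5152, -0.1726, 0.2556]
tool_rot: [0.714, 0.582, -0.248, -0.301]
ft_force: [-0.4, -0.1, -2.0]
gripper_width: 0.15
```

Run:
```python
from look import *
p,Rc,s=cur(); print(s['t'],p.round(4),np.round(s['q'],2),s['ft_force'],s['gripper_width'])
sc=snap('scene');tp=snap('top'); c=[BX[0],BX[1],.18]
np.savez('h.npz',sc=sc['pixels'],tp=tp['pixels'],p=p,q=Rc.as_quat())
cv2.imwrite('pics/h.png',np.hstack([boxr(sc,c,0),boxr(tp,c,0)]))
# model overlay: tray pitch by lean: which tray pitch fits the scene silhouette
a=Rc.apply([0,1,0]); lean=np.degrees(np.arctan2(a@R.from_euler('z',-.19).apply([1,0,0]),-a[2])); print('lean',lean,'expected pitch',28-lean)
m=[(d['p'],d) for d in nets.trace(sc,'tray') if 130<(d['bbox'][0]+d['bbox'][2])/2<230]; print([x[0] for x in m])
g=p-.019*a; yaw=np.arctan2(*(Rc.apply([1,0,0])*[-1,1,0])[[0,1]])
if m:
  M=m[0][1]['pixels'].astype(np.float32); cv2.imwrite('pics/m.png',M*255)
  for pt in range(-30,31,5):
    Rt=R.from_euler('ZY',[yaw,np.radians(pt)]); o=g-Rt.apply([-.045,0,.07]); im=np.zeros((384,512),np.uint8)
    for b in TRAY[:4]+TRAY[6:]: cv2.fillConvexPoly(im,cv2.convexHull(np.round(proj(sc,Rt.apply(b)+o)).astype(np.int32)),1)
    print(pt,round(np.minimum(im,M).sum()/np.maximum(im,M).sum(),3))
```

```text
13.5 [ 0.5152 -0.1726  0.2556] [ 1.81  0.25 -1.57  2.34  1.4   0.15  0.37] [-0.36839701 -0.14078053 -1.96192011] 0.15010943646024877
lean 44.107066657489675 expected pitch -16.107066657489675
[0.78]
-30 0.415
-25 0.544
-20 0.681
-15 0.799
-10 0.652
-5 0.596
0 0.505
5 0.449
10 0.399
15 0.337
20 0.287
25 0.261
30 0.231[ WARN:0@5.197] global loadsave.cpp:1063 imwrite_ Unsupported depth image for selected encoder is fallbacked to CV_8U.
```

View pics/h.png

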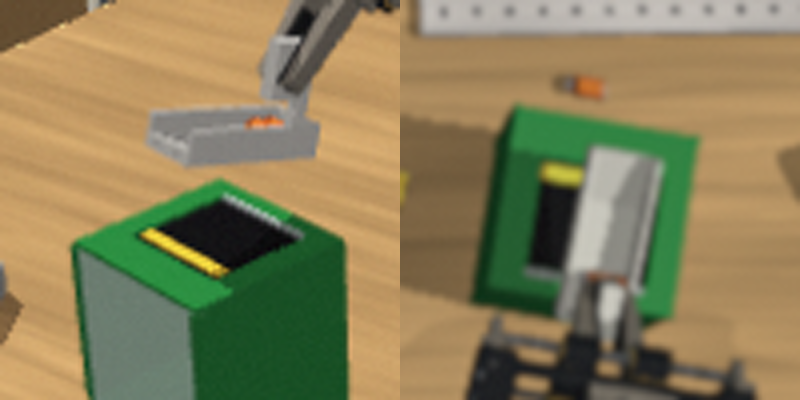

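Bad: at (580,85) in the top crop, one cell has left the tray and is behind the box. The other two are back at the tray's rear. I'll measure whether the loose cell is at rest.

```bash
cat > cell.py <<'E'
from look import *
def cells(p,roi=None,z=.0085,own=None):
    h=cv2.cvtColor(p['pixels'],cv2.COLOR_BGR2HSV).astype(int)
    m=((h[...,0]>4)&(h[...,0]<16)&(h[...,1]>170)&(h[...,2]>140)).astype(np.uint8)
    n,l,st,c=cv2.connectedComponentsWithStats(m); o=[]
    for i in range(1,n):
        if 4<=st[i,4]<400: o.append((int(st[i,4]),c[i].round(1).tolist(),unproj(p,c[i],z)[0][:2].round(3).tolist()))
    return o
E
python3 - <<'E'
from cell import *
D=np.load('h.npz')
for k in range(4):
    tp=snap('top'); s=telemetry.observe(); print(s['t'],[o for o in cells(tp) if -.4<o[2][1]<0])
sc=snap('scene'); print([o for o in cells(sc)])
tp['pixels']=D['tp']; print('earlier',[o for o in cells(tp) if -.4<o[2][1]<0])
im=snap('top')['pixels'][110:190,280:380]; im2=sc['pixels'][140:260,110:230]
cv2.imwrite('pics/i.png',np.hstack([cv2.resize(im,(500,400),interpolation=2),cv2.resize(im2,(300,400),interpolation=2)]))
E
```

```text
13.7 [(22, [327.7, 140.5], [0.729, -0.21])]
13.75 [(23, [327.6, 140.4], [0.73, -0.209])]
13.8 [(22, [327.7, 140.5], [0.729, -0.21])]
13.85 [(23, [327.6, 140.4], [0.73, -0.209])]
[(18, [62.8, 21.9], [-1.425, -3.263]), (10, [59.2, 23.1], [-1.368, -3.246]), (40, [462.6, 31.8], [-3.475, 0.062]), (14, [164.7, 105.9], [-0.171, -0.885]), (7, [159.1, 108.6], [-0.126, -0.883]), (11, [187.5, 149.5], [0.174, -0.465]), (5, [304.0, 198.0], [0.257, 0.115]), (30, [141.4, 233.2], [0.728, -0.215]), (9, [208.6, 269.0], [0.752, 0.06]), (153, [196.0, 279.4], [0.807, 0.056]), (4, [430.5, 299.5], [0.54, 0.63]), (35, [421.5, 320.3], [0.629, 0.628]), (54, [409.0, 351.4], [0.746, 0.629])]
earlier [(22, [327.7, 140.5], [0.729, -0.21])]
```

The loose cell is at rest at (0.729, -0.210), with both cameras agreeing. Recovery plan: put the tray back on the pad, pick the cell up by its ends, drop it into the tray, then repeat the dump with a gentler dip and the lip further from the far rim.

Run:
```python
from cell import *
p,Rc,s=cur(); G=np.load('grasp.npz'); Tg=R.from_quat(G['q']); up=R.from_rotvec(np.radians(-5)*Tg.apply([1,0,0]))*Tg
m=np.array([.52,.02,.255]); h=G['p']+[0,0,.12]
sim(np.array(s['q']),[(m,up),(h,up),(G['p'],Tg)])
rel(m,up); rel(h,up,(m,up)); rel(G['p']+[0,0,.001],Tg,(h,up))
```

```text
[0.52  0.02  0.255] err 0.0 0.0 [ 1.14  0.06 -1.36  2.23  0.69  0.45  0.6 ]
[0.543 0.221 0.177] err 0.0 0.0 [ 0.16  0.49 -1.03  2.11  1.32  0.9  -0.33]
[0.543 0.221 0.057] err 0.0 0.0 [ 0.07  0.71 -0.89  2.13  1.53  0.86 -0.51]
shift [0.1841, -0.0225, 0.0241] turn [11.2, 0.1, 0.1]
shift [0.2023, 0.0564, 0.056] turn [0.0, 0.0, 0.0]
shift [0.0004, 0.0998, 0.0648] turn [5.0, 0.0, 0.0]
```

Request:
apply_moves([
  [[0.008, -0.002, 0.001], [2, 0, 0], 0],
  [[0.03, -0.004, 0.004], [4, 0, 0], 0],
  [[0.055, -0.007, 0.008], [6, 0, 0], 0],
  [[0.085, -0.011, 0.012], [8, 0, 0], 0],
  [[0.115, -0.015, 0.016], [10, 0, 0], 0],
  [[0.145, -0.018, 0.02], [11, 0, 0], 0],
  [[0.165, -0.021, 0.022], [11, 0, 0], 0],
  [[0.184, -0.0225, 0.024], [11, 0, 0], 0],
])

```text
t: 14.95
ee_pos: [0.5202, 0.0205, 0.2553]
tool_rot: [0.679, 0.559, -0.304, -0.366]
ft_force: [0.2, -0.8, -0.8]
gripper_width: 0.148
```

Request:
apply_moves([
  [[0.025, 0.007, 0.007], [0, 0, 0], 0],
  [[0.05, 0.014, 0.014], [0, 0, 0], 0],
  [[0.08, 0.022, 0.022], [0, 0, 0], 0],
  [[0.11, 0.03, 0.03], [0, 0, 0], 0],
  [[0.14, 0.039, 0.039], [0, 0, 0], 0],
  [[0.17, 0.047, 0.047], [0, 0, 0], 0],
  [[0.19, 0.053, 0.053], [0, 0, 0], 0],
  [[0.202, 0.056, 0.056], [0, 0, 0], 0],
])

```text
t: 15.95
ee_pos: [0.5423, 0.2217, 0.176]
tool_rot: [0.678, 0.559, -0.304, -0.367]
ft_force: [-0.1, 0.8, -0.8]
gripper_width: 0.149
```

Run:
```python
from cell import *
p,Rc,s=cur(); G=np.load('grasp.npz'); Tg=R.from_quat(G['q']); print(s['t'],p.round(4),s['q'].round(2),s['ft_force'])
rel(G['p']+[0,0,.001],Tg)
```

```text
15.95 [0.5423 0.2217 0.176 ] [ 0.18  0.49 -1.04  2.11  1.33  0.9  -0.32] [-0.12405832  0.77285928 -0.76662228]
shift [0.0002, 0.0996, 0.0641] turn [5.1, 0.1, 0.1]
```

Request:
apply_moves([
  [[0, 0.02, 0.012], [0, 0, 0], 0],
  [[0, 0.04, 0.025], [0, 0, 0], 0],
  [[0, 0.06, 0.038], [1, 0, 0], 0],
  [[0, 0.078, 0.05], [2, 0, 0], 0],
  [[0, 0.09, 0.058], [3.5, 0, 0], 0],
  [[0, 0.096, 0.062], [5, 0, 0], 0],
  [[0, 0.0995, 0.064], [5.1, 0, 0], 0],
  [[0, 0.0995, 0.064], [5.1, 0, 0], 0],
])

```text
t: 16.95
ee_pos: [0.5439, 0.219, 0.0588]
tool_rot: [0.663, 0.544, -0.328, -0.396]
ft_force: [-1.2, -0.9, -1.8]
gripper_width: 0.15
```

Run:
```python
from cell import *
p,Rc,s=cur(); G=np.load('grasp.npz'); print(s['t'],p.round(4),s['ft_force'])
rel(G['p'],R.from_quat(G['q']))
```

```text
16.95 [0.5439 0.219  0.0588] [-1.21319344 -0.88742938 -1.78682801]
shift [0.0021, 0.0013, 0.0024] turn [0.1, -0.0, -0.0]
```

Request:
apply_moves([
  [[0, 0.001, 0.001], [0, 0, 0], 0],
  [[0, 0.002, 0.001], [0, 0, 0], 0],
  [[0, 0.002, 0.001], [0, 0, 0], 0.2],
  [[0, 0.002, 0.001], [0, 0, 0], 0.35],
  [[0, 0.002, 0.001], [0, 0, 0], 0.5],
  [[0, 0.002, 0.001], [0, 0, 0], 0.6],
  [[0, -0.02, 0.001], [0, 0, 0], 0.7],
  [[0, -0.06, 0.001], [0, 0, 0], 0.7],
], newtons=15)

```text
t: 17.95
ee_pos: [0.5145, 0.2243, 0.1105]
tool_rot: [0.663, 0.543, -0.329, -0.397]
ft_force: [0.1, 0.5, 0.8]
gripper_width: 0.693
```

Run:
```python
from cell import *
p,Rc,s=cur(); print(s['t'],p.round(4),s['q'].round(2),s['ft_force'])
# cell pick: jaws along cell axis (yaw -.2), tool vertical; TCP over cell
C=np.array([.73,-.207]); yaw=-.2
h=(np.r_[C,.24],tool(yaw,0,1)); g=(np.r_[C,.005],tool(yaw,0,1))
up=(np.array([.50,.18,.27]),tool(-.2,15,1)); mid=(np.array([.56,.0,.29]),tool(-.2,5,1))
sim(s['q'],[up,mid,h,g,h])
rel(*up); rel(*mid,up); rel(*h,mid)
```

```text
17.95 [0.5145 0.2243 0.1105] [ 0.13  0.59 -1.    2.15  1.38  0.88 -0.41] [0.12312876 0.45006853 0.80021467]
[0.5  0.18 0.27] err 0.0 0.0 [ 0.63  0.48 -1.42  1.94  0.79  1.1   0.27]
[0.56 0.   0.29] err 0.0 0.0 [ 0.93  0.66 -1.45  1.74  0.74  1.3   0.7 ]
[ 0.73  -0.207  0.24 ] err 0.0 0.0 [ 0.8   0.97 -1.21  1.2   0.89  1.51  1.1 ]
[ 0.73  -0.207  0.005] err 0.0 0.0 [ 0.79  1.19 -1.07  1.35  1.06  1.21  1.  ]
[ 0.73  -0.207  0.24 ] err 0.0 0.0 [ 0.8   0.97 -1.22  1.2   0.89  1.51  1.1 ]
shift [-0.047, -0.1434, -0.0697] turn [13.0, 0.4, -0.1]
shift [-0.1645, 0.0052, -0.0965] turn [10.0, 0.0, 0.0]
shift [-0.1691, 0.0679, -0.2026] turn [5.0, -0.0, -0.0]
```

Request:
apply_moves([
  [[-0.002, -0.025, -0.005], [1, 0, 0], 0.7],
  [[-0.008, -0.055, -0.015], [3, 0, 0], 0.7],
  [[-0.016, -0.085, -0.03], [5, 0, 0], 0.7],
  [[-0.026, -0.115, -0.045], [7, 0, 0], 0.7],
  [[-0.036, -0.135, -0.06], [10, 0, 0], 0.7],
  [[-0.047, -0.143, -0.07], [13, 0, 0], 0.7],
  [[-0.07, -0.143, -0.08], [14, 0, 0], 0.7],
  [[-0.1, -0.143, -0.095], [16, 0, 0], 0.7],
])

```text
t: 18.95
ee_pos: [0.5118, 0.1239, 0.2825]
tool_rot: [0.601, 0.494, -0.402, -0.484]
ft_force: [-0.0, 0.7, -0.3]
gripper_width: 0.702
```

Run:
```python
from cell import *
p,Rc,s=cur(); print(s['t'],p.round(4),s['q'].round(2))
C=np.array([.73,-.207]); mid=(np.array([.57,-.01,.29]),tool(-.2,4,1)); h=(np.r_[C,.24],tool(-.2,0,1))
rel(*mid); rel(*h,mid)
tp=snap('top'); sc=snap('scene')
m=[d for d in nets.trace(sc,'tray') if abs((d['bbox'][0]+d['bbox'][2])/2-286)<15]
if m: print(fit([(sc,m[0]['pixels'].astype(np.float32))],TRAY,TR,.003))
print([o for o in cells(tp,z=.015) if .45<o[2][0]<.8 and -.4<o[2][1]<.3],[o for o in cells(sc,z=.015) if .45<o[2][0]<.8 and -.4<o[2][1]<.3])
```

```text
18.95 [0.5118 0.1239 0.2825] [ 0.78  0.45 -1.43  1.91  0.68  1.1   0.48]
shift [-0.1204, 0.0104, -0.0822] turn [8.1, 0.5, -0.2]
shift [-0.1613, 0.0635, -0.192] turn [4.0, 0.0, 0.0]
(array([ 0.58022209,  0.21344021, -0.19333556]), np.float64(0.11065101623535156))
[(23, [327.6, 140.4], [0.728, -0.208])] [(29, [141.4, 233.1], [0.734, -0.208]), (68, [293.8, 246.2], [0.535, 0.215]), (9, [208.6, 269.0], [0.758, 0.064])]
```

Run:
```python
from cell import *
rel(np.array([.73,-.207,.24]),tool(-.2,0,1))
```

```text
shift [-0.2801, 0.1, -0.2622] turn [12.1, 0.2, -0.2]
```

Request:
apply_moves([
  [[-0.025, 0.005, -0.023], [1, 0, 0], 0.7],
  [[-0.06, 0.015, -0.056], [3, 0, 0], 0.7],
  [[-0.1, 0.03, -0.094], [5, 0, 0], 0.7],
  [[-0.14, 0.045, -0.131], [6, 0, 0], 0.7],
  [[-0.18, 0.06, -0.168], [8, 0, 0], 0.7],
  [[-0.22, 0.075, -0.206], [10, 0, 0], 0.7],
  [[-0.255, 0.09, -0.239], [11, 0, 0], 0.7],
  [[-0.28, 0.1, -0.262], [12, 0, 0], 0.7],
])

```text
t: 20.1
ee_pos: [0.7314, -0.2048, 0.239]
tool_rot: [0.547, 0.448, -0.45, -0.545]
ft_force: [1.5, 0.5, 0.5]
gripper_width: 0.703
```

Run:
```python
from cell import *
w=snap('wrist'); p,Rc,s=cur(); print(s['t'],p.round(4),s['q'].round(2),s['ft_force'])
print([o for o in cells(w)], proj(w,[[.73,-.207,.0085],[.727,-.19,.0085],[.733,-.224,.0085]]))
for d in nets.trace(w,'cell0')[:4]:
    c=np.argwhere(d['pixels'])[:,::-1].astype(np.float32); W=unproj(w,c,.0085)[:,:2].astype(np.float32); r=cv2.minAreaRect(W*1000); print(d['p'],d['bbox'],r)
cv2.imwrite('pics/j.png',w['pixels'])
```

```text
20.15 [ 0.7327 -0.2094  0.2374] [ 0.78  0.93 -1.14  1.2   0.83  1.47  1.13] [-2.65331879 -3.4658132  -1.63512015]
[(202, [250.7, 168.2], [0.728, -0.209]), (17, [442.2, 175.0], [0.792, 0.066]), (8, [441.4, 202.1], [0.834, 0.065])] [[252.22436002 168.95997918]
 [263.31054137 164.76191944]
 [241.23240665 173.12370422]]
```

View pics/j.png

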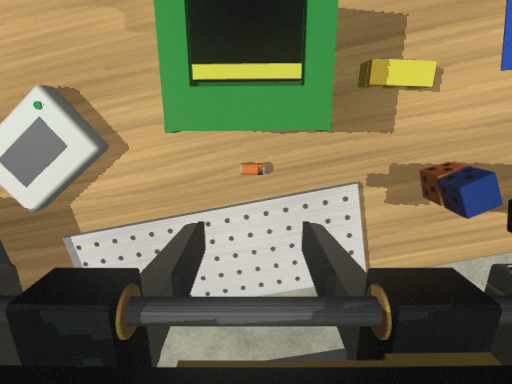

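The cell at (252,168) lies parallel to the jaws and central, and it is clear of the box. I'll work out its ends and the camera mount's clearance.

Run:
```python
from cell import *
w=snap('wrist'); p,Rc,s=cur(); print(s['t'],p.round(4))
print('eye in tool',Rc.inv().apply(np.array(w['eye'])-p).round(3))
E_=unproj(w,[(239,168.5),(265.5,169)],.0085); print(E_.round(4)); C=E_.mean(0)
print('len',np.linalg.norm(E_[0]-E_[1]),'center',C, 'yaw',np.arctan2(*(E_[1]-E_[0])[:2]*[-1,1]) )
for lean in(0,-12):
    g=(np.r_[C[:2],.004],tool(-.2,lean,1)); ap=g[1].apply([0,1,0])
    sim(s['q'],[(g[0]-.08*ap,g[1]),g]); rel(g[0]-.05*ap,g[1]); rel(*g)
```

```text
20.25 [ 0.7309 -0.204   0.2387]
eye in tool [-0.003 -0.17   0.077]
[[ 0.7255 -0.2278  0.0085]
 [ 0.7337 -0.1902  0.0085]]
len 0.038541768025062866 center [ 0.72958855 -0.20902063  0.0085    ] yaw -0.21540160505804815
[ 0.73  -0.209  0.084] err 0.0 0.0 [ 0.78  1.07 -1.06  1.32  0.93  1.27  1.06]
[ 0.73  -0.209  0.004] err 0.0 0.0 [ 0.77  1.15 -1.    1.35  0.99  1.17  1.03]
shift [-0.0047, 0.1847, 0.0003] turn [0.0, 0.3, -0.2]
shift [-0.0046, 0.2347, 0.0003] turn [0.0, 0.3, -0.2]
[ 0.746 -0.212  0.082] err 0.0 0.0 [ 0.65  1.18 -1.02  1.03  0.86  1.55  1.18]
[ 0.73  -0.209  0.004] err 0.0 0.0 [ 0.67  1.24 -0.99  1.11  0.9   1.44  1.15]
shift [-0.0047, 0.1858, -0.0101] turn [12.0, 0.3, -0.2]
shift [-0.0046, 0.2347, 0.0003] turn [12.0, 0.3, -0.2]
```

Request:
apply_moves([
  [[-0.001, 0.03, -0.005], [4, 0, 0], 0.7],
  [[-0.002, 0.07, -0.009], [7, 0, 0], 0.7],
  [[-0.003, 0.11, -0.011], [10, 0, 0], 0.7],
  [[-0.004, 0.15, -0.011], [12, 0, 0], 0.7],
  [[-0.0046, 0.19, -0.009], [12, 0, 0], 0.7],
  [[-0.0046, 0.215, -0.004], [12, 0, 0], 0.7],
  [[-0.0046, 0.23, -0.001], [12, 0, 0], 0.7],
  [[-0.0046, 0.2345, 0.0], [12, 0, 0], 0.65],
], newtons=12)

```text
t: 21.25
ee_pos: [0.7296, -0.2091, 0.006]
tool_rot: [-0.487, -0.4, 0.495, 0.599]
ft_force: [0.2, 0.2, 0.1]
gripper_width: 0.648
```

Request:
apply_moves([
  [[0, 0, 0], [0, 0, 0], 0.6],
  [[0, 0, 0], [0, 0, 0], 0.5],
  [[0, 0, 0], [0, 0, 0], 0.4],
  [[0, 0, 0], [0, 0, 0], 0.2],
  [[0, 0, 0], [0, 0, 0], 0.2],
  [[0, 0, 0], [0, 0, 0], 0.2],
  [[0, 0, 0], [0, 0, 0], 0.2],
  [[0, -0.02, 0], [0, 0, 0], 0.2],
], newtons=12)

```text
t: 22.25
ee_pos: [0.7325, -0.2101, 0.0237]
tool_rot: [-0.486, -0.398, 0.496, 0.6]
ft_force: [-0.7, -0.7, -0.6]
gripper_width: 0.364
```

Run:
```python
from cell import *
p,Rc,s=cur(); print(s['t'],p.round(4),s['q'].round(2),s['ft_force'],s['gripper_width'])
V=np.array([.580,.2134,-.193]); Z=R.from_euler('z',V[2])
up=(np.array([.72,-.2,.24]),tool(-.2,-3,1))
t=np.r_[V[:2],0]+Z.apply([.012,0,0])
h=(t+[0,0,.14],tool(V[2],0,1)); d=(t+[0,0,.040],tool(V[2],0,1))
sim(s['q'],[up,h,d]); rel(*up); rel(*h,up); rel(*d,h)
```

```text
22.25 [ 0.7325 -0.2101  0.0237] [ 0.67  1.21 -1.    1.11  0.89  1.46  1.16] [-0.65579827 -0.74194924 -0.55982119] 0.3644831933694482
[ 0.72 -0.2   0.24] err 0.0 0.0 [ 0.76  0.94 -1.14  1.18  0.81  1.53  1.13]
[0.592 0.211 0.14 ] err 0.0 0.0 [ 0.33  0.85 -1.13  1.66  0.83  1.18  0.37]
[0.592 0.211 0.04 ] err 0.0 0.0 [ 0.28  0.96 -1.03  1.71  0.94  1.05  0.3 ]
shift [0.0067, -0.2085, 0.0593] turn [-9.1, 0.4, -0.3]
shift [0.3774, 0.1107, 0.2018] turn [-3.0, -0.4, 0.0]
shift [0.0, 0.1, -0.0] turn [0.0, 0.0, 0.0]
```

Request:
apply_moves([
  [[0, -0.03, 0.002], [0, 0, 0], 0.2],
  [[0, -0.07, 0.008], [-1, 0, 0], 0.2],
  [[0.001, -0.11, 0.018], [-3, 0, 0], 0.2],
  [[0.003, -0.15, 0.03], [-5, 0, 0], 0.2],
  [[0.005, -0.185, 0.045], [-7, 0, 0], 0.2],
  [[0.0067, -0.208, 0.059], [-9, 0, 0], 0.2],
  [[0.03, -0.208, 0.07], [-9, 0, 0], 0.2],
  [[0.06, -0.208, 0.085], [-9.5, 0, 0], 0.2],
])

```text
t: 23.25
ee_pos: [0.7058, -0.143, 0.2473]
tool_rot: [-0.536, -0.439, 0.459, 0.557]
ft_force: [0.0, 0.5, -0.4]
gripper_width: 0.364
```

Run:
```python
from cell import *
p,Rc,s=cur(); print(s['t'],p.round(4),s['q'].round(2),s['ft_force'],s['gripper_width'])
V=np.array([.580,.2134,-.193]); Z=R.from_euler('z',V[2])
t=np.r_[V[:2],0]+Z.apply([.012,0,0]); rel(t+[0,0,.13],tool(V[2],0,1))
```

```text
23.25 [ 0.7058 -0.143   0.2473] [ 0.75  0.89 -1.16  1.28  0.78  1.49  1.04] [ 0.0230062   0.54306634 -0.37965074] 0.36429309761408646
shift [0.3258, 0.1233, 0.1756] turn [-2.4, -0.1, -0.2]
```

Request:
apply_moves([
  [[0.03, 0.0, 0.016], [0, 0, 0], 0.2],
  [[0.075, 0.005, 0.04], [-1, 0, 0], 0.2],
  [[0.125, 0.015, 0.067], [-1, 0, 0], 0.2],
  [[0.175, 0.03, 0.095], [-1.5, 0, 0], 0.2],
  [[0.225, 0.05, 0.121], [-2, 0, 0], 0.2],
  [[0.27, 0.08, 0.146], [-2.4, 0, 0], 0.2],
  [[0.305, 0.105, 0.164], [-2.4, 0, 0], 0.2],
  [[0.326, 0.123, 0.1755], [-2.4, 0, 0], 0.2],
])

```text
t: 24.25
ee_pos: [0.5899, 0.2138, 0.1294]
tool_rot: [0.546, 0.449, -0.451, -0.544]
ft_force: [-0.3, -0.8, -0.3]
gripper_width: 0.366
```

Run:
```python
from cell import *
p,Rc,s=cur(); print(s['t'],p.round(4),s['q'].round(2),s['ft_force'],s['gripper_width'])
V=np.array([.580,.2134,-.193]); Z=R.from_euler('z',V[2])
t=np.r_[V[:2],0]+Z.apply([.012,0,0]); rel(t+[0,0,.038],tool(V[2],0,1))
```

```text
24.25 [0.5899 0.2138 0.1294] [ 0.32  0.85 -1.12  1.68  0.83  1.17  0.36] [-0.32942599 -0.83428893 -0.25452831] 0.3658686496197551
shift [-0.002, 0.0914, -0.0024] turn [-0.0, 0.2, -0.2]
```

Request:
apply_moves([
  [[-0.001, 0.03, -0.001], [0, 0, 0], 0.2],
  [[-0.002, 0.06, -0.002], [0, 0, 0], 0.2],
  [[-0.002, 0.08, -0.002], [0, 0, 0], 0.2],
  [[-0.002, 0.091, -0.002], [0, 0, 0], 0.2],
  [[-0.002, 0.094, -0.002], [0, 0, 0], 0.2],
  [[-0.002, 0.094, -0.002], [0, 0, 0], 0.2],
  [[-0.002, 0.094, -0.002], [0, 0, 0], 0.2],
  [[-0.002, 0.094, -0.002], [0, 0, 0], 0.8],
])

```text
t: 25.25
ee_pos: [0.5931, 0.2088, 0.0362]
tool_rot: [0.547, 0.449, -0.45, -0.545]
ft_force: [0.3, -0.5, 0.0]
gripper_width: 0.452
```

Request:
apply_moves([
  [[0, 0, 0], [0, 0, 0], 0.8],
  [[0, 0, 0], [0, 0, 0], 0.8],
  [[0, 0, 0], [0, 0, 0], 0.8],
  [[0, -0.03, 0], [0, 0, 0], 0.8],
  [[0, -0.07, 0], [0, 0, 0], 0.8],
  [[0, -0.11, 0], [0, 0, 0], 0.8],
  [[0, -0.13, 0], [0, 0, 0], 0.8],
  [[0, -0.14, 0], [0, 0, 0], 0.8],
])

```text
t: 26.25
ee_pos: [0.5931, 0.2091, 0.1761]
tool_rot: [0.547, 0.449, -0.45, -0.545]
ft_force: [-0.0, 0.4, 0.1]
gripper_width: 0.799
```

Run:
```python
from cell import *
w=snap('wrist'); sc=snap('scene'); p,Rc,s=cur(); print(s['t'],p.round(4),s['q'].round(2),s['gripper_width'])
for n,v in(('w',w),('s',sc)): print(n,[o for o in cells(v,z=.0145) if .4<o[2][0]<.72 and .1<o[2][1]<.3])
m=[d for d in nets.trace(sc,'tray') if abs((d['bbox'][0]+d['bbox'][2])/2-286)<15]
V=np.array([.580,.2134,-.193])
if m: V,c=fit([(sc,m[0]['pixels'].astype(np.float32))],TRAY,TR,.003); print(V,c)
P,T=tcp(V,.003,0,28,1); pre=(P-.09*T.apply([0,1,0]),T)
sim(s['q'],[pre,(P,T)]); rel(*pre); rel(P,T,pre)
cv2.imwrite('pics/k.png',np.hstack([cv2.resize(w['pixels'],(500,375)),boxr(sc,[.58,.213,.03],0,4,37,47)]))
```

```text
26.35 [0.593  0.2091 0.1756] [ 0.35  0.8  -1.16  1.64  0.78  1.23  0.4 ] 0.7997984703319796
w [(13, [242.4, 119.4], [0.52, 0.21]), (16, [242.4, 126.0], [0.527, 0.208]), (4, [243.5, 134.0], [0.536, 0.208]), (5, [263.6, 133.8], [0.54, 0.231]), (11, [243.1, 141.6], [0.545, 0.206]), (38, [250.9, 175.5], [0.586, 0.207]), (63, [250.6, 183.1], [0.596, 0.205])]
s [(68, [293.7, 246.2], [0.534, 0.215]), (34, [281.6, 254.7], [0.59, 0.204])]
[ 0.57865505  0.21292241 -0.18873968] 0.1552780270576477
[0.502 0.228 0.136] err 0.0 0.0 [ 0.14  0.53 -1.03  2.16  1.31  0.88 -0.37]
[0.543 0.22  0.056] err 0.0 0.0 [ 0.07  0.71 -0.89  2.13  1.54  0.86 -0.5 ]
shift [0.0011, 0.0391, 0.0929] turn [-28.1, -0.2, -0.3]
shift [-0.0, 0.09, 0.0] turn [0.0, 0.0, 0.0]Traceback (most recent call last):
  File "<stdin>", line 9, in <module>
    return _nx.concatenate(arrs, 1, dtype=dtype, casting=casting)
           ~~~~~~~~~~~~~~~^^^^^^^^^^^^^^^^^^^^^^^^^^^^^^^^^^^^^^^
ValueError: all the input array dimensions except for the concatenation axis must match exactly, but along dimension 0, the array at index 0 has size 375 and the array at index 1 has size 376
```

The numbers show the third cell back in the tray at (0.590, 0.205), and the other two at x≈0.53. The tray stands at (0.579, 0.213). Re-grasping it.

Request:
apply_moves([
  [[0, 0.008, 0.025], [-7, 0, 0], 0.7],
  [[0.001, 0.02, 0.05], [-14, 0, 0], 0.7],
  [[0.001, 0.03, 0.075], [-21, 0, 0], 0.7],
  [[0.001, 0.039, 0.093], [-28, 0, 0], 0.7],
  [[0.001, 0.042, 0.092], [-28.1, 0, 0], 0.65],
  [[0.001, 0.07, 0.077], [-28.1, 0, 0], 0.6],
  [[0.001, 0.095, 0.063], [-28.1, 0, 0], 0.5],
  [[0.001, 0.11, 0.055], [-28.1, 0, 0], 0.5],
], newtons=50)

```text
t: 27.4
ee_pos: [0.54, 0.219, 0.0632]
tool_rot: [0.663, 0.543, -0.329, -0.397]
ft_force: [0.1, -0.4, 0.7]
gripper_width: 0.503
```

Run:
```python
from cell import *
p,Rc,s=cur(); print(s['t'],p.round(4),s['q'].round(2),s['gripper_width'],s['ft_force'])
P,T=tcp([.579,.213,-.191],.003,0,28,1); rel(P,T)
```

```text
27.4 [0.54   0.219  0.0632] [ 0.06  0.67 -0.86  2.13  1.49  0.83 -0.48] 0.5026510342993995 [ 0.07496648 -0.35099103  0.71990704]
shift [0.0016, 0.0077, 0.0003] turn [-0.1, -0.1, -0.4]
```

Request:
apply_moves([
  [[0.001, 0.004, 0], [0, 0, 0], 0.4],
  [[0.0016, 0.0077, 0], [0, 0, 0], 0.3],
  [[0.0016, 0.0077, 0], [0, 0, 0], 0],
  [[0.0016, 0.0077, 0], [0, 0, 0], 0],
  [[0.0016, 0.0077, 0], [0, 0, 0], 0],
  [[0.0016, 0.0077, 0], [0, 0, 0], 0],
  [[0.0016, 0.0077, 0], [0, 0, 0], 0],
  [[0.0016, 0.0077, 0], [0, 0, 0], 0],
], newtons=50)

```text
t: 28.4
ee_pos: [0.5429, 0.2213, 0.0591]
tool_rot: [0.663, 0.545, -0.328, -0.396]
ft_force: [-2.5, -0.4, 3.9]
gripper_width: 0.148
```

Run:
```python
from cell import *
p,Rc,s=cur(); print(s['t'],p.round(4),s['gripper_width'],s['ft_force'])
np.savez('grasp.npz',p=p,q=Rc.as_quat())
u=R.from_rotvec(np.radians(-4)*Rc.apply([1,0,0]))*Rc
rel(p+[0,0,.20],u)
# grip geometry error vs nominal
g=p-.019*Rc.apply([0,1,0]); print(g-grip([.579,.213,-.191],.003))
P,T=boxtcp(-3,.055,-.06,28,1); rel(P,T,(p+[0,0,.2],u))
```

```text
28.4 [0.5429 0.2213 0.0591] 0.14777856058928476 [-2.47440893 -0.36773742  3.89732378]
shift [-0.0007, -0.1764, -0.0943] turn [-4.0, 0.0, 0.0]
[-0.00064612  0.00153438  0.00283053]
shift [-0.3896, 0.0154, -0.0197] turn [1.1, -0.2, -0.4]
```

Request:
apply_moves([
  [[0, -0.008, -0.004], [0, 0, 0], 0],
  [[0, -0.025, -0.013], [-1, 0, 0], 0],
  [[0, -0.05, -0.027], [-2, 0, 0], 0],
  [[0, -0.08, -0.043], [-3, 0, 0], 0],
  [[0, -0.115, -0.061], [-4, 0, 0], 0],
  [[0, -0.145, -0.077], [-4, 0, 0], 0],
  [[0, -0.166, -0.089], [-4, 0, 0], 0],
  [[0, -0.176, -0.094], [-4, 0, 0], 0],
])

```text
t: 29.4
ee_pos: [0.5431, 0.2222, 0.2605]
tool_rot: [0.676, 0.556, -0.308, -0.372]
ft_force: [0.2, -0.3, -1.6]
gripper_width: 0.151
```

Request:
apply_moves([
  [[-0.008, 0, 0], [0, 0, 0], 0],
  [[-0.025, 0.001, -0.001], [0, 0, 0], 0],
  [[-0.05, 0.002, -0.002], [0, 0, 0], 0],
  [[-0.08, 0.003, -0.004], [0, 0, 0], 0],
  [[-0.11, 0.004, -0.006], [0, 0, 0], 0],
  [[-0.14, 0.005, -0.007], [0, 0, 0], 0],
  [[-0.165, 0.006, -0.008], [0, 0, 0], 0],
  [[-0.19, 0.007, -0.01], [0, 0, 0], 0],
])

```text
t: 30.4
ee_pos: [0.5171, 0.0313, 0.2568]
tool_rot: [0.676, 0.555, -0.31, -0.373]
ft_force: [-1.2, -0.1, -1.1]
gripper_width: 0.147
```

Request:
apply_moves([
  [[-0.025, 0.001, -0.001], [0, 0, 0], 0],
  [[-0.05, 0.002, -0.003], [0, 0, 0], 0],
  [[-0.08, 0.003, -0.004], [0, 0, 0], 0],
  [[-0.11, 0.004, -0.006], [0, 0, 0], 0],
  [[-0.14, 0.005, -0.007], [0, 0, 0], 0],
  [[-0.17, 0.007, -0.008], [0, 0, 0], 0],
  [[-0.19, 0.008, -0.01], [0, 0, 0], 0],
  [[-0.2, 0.008, -0.01], [0, 0, 0], 0],
])

```text
t: 31.4
ee_pos: [0.4909, -0.1668, 0.2559]
tool_rot: [0.676, 0.555, -0.309, -0.374]
ft_force: [0.6, 0.9, -1.5]
gripper_width: 0.149
```

Run:
```python
from cell import *
p,Rc,s=cur(); print(s['t'],p.round(4),s['q'].round(2),s['gripper_width'],s['ft_force'])
sc=snap('scene'); tp=snap('top')
print([o for o in cells(tp,z=.21) if .4<o[2][0]<.75 and -.3<o[2][1]<-.05],[o for o in cells(sc,z=.21) if .4<o[2][0]<.75 and -.3<o[2][1]<-.05])
o=boxpose(0,.055,-.06); print('nominal tray origin',o, 'in-view mouth..')
# pitch estimate
a=Rc.apply([0,1,0]); yaw=np.arctan2(-Rc.apply([1,0,0])[0],Rc.apply([1,0,0])[1]); g=p-.019*a
lean=np.degrees(np.arctan2(np.hypot(*a[:2]),-a[2])); print('pitch expected',28-lean,'yaw',yaw)
m=[d for d in nets.trace(sc,'tray') if 120<(d['bbox'][0]+d['bbox'][2])/2<230]
if m:
  M=m[0]['pixels'].astype(np.float32); r=[]
  for pt in np.arange(-14,12,2):
    Rt=R.from_euler('ZY',[yaw,np.radians(pt)]); oo=g-Rt.apply([-.045,0,.067]); im=np.zeros((384,512),np.uint8)
    for b in TRAY[:5]+TRAY[6:]: cv2.fillConvexPoly(im,cv2.convexHull(np.round(proj(sc,Rt.apply(b)+oo)).astype(np.int32)),1)
    r.append((int(pt),round(float(np.minimum(im,M).sum()/np.maximum(im,M).sum()),3)))
  print(r)
for a in((-3,.055,-.06),(2,.055,-.04),(5,.055,-.03),(9,.06,-.01),(10,.062,.009)):
    P,T=boxtcp(*a,28,1); print(a); rel(P+[0,0,.0025],T)
```

```text
31.4 [ 0.4909 -0.1668  0.2559] [ 1.12 -0.02 -0.79  2.25 -0.22  0.36  1.89] 0.14883921768017672 [ 0.56857201  0.87754661 -1.46496181]
[(14, [329.1, 194.7], [0.513, -0.171])] [(35, [194.3, 148.2], [0.483, -0.185])]
nominal tray origin [ 0.53072113 -0.17297959  0.21      ] in-view mouth..
pitch expected -3.8985967954036838 yaw -0.194968557575556
[(-14, 0.524), (-12, 0.576), (-10, 0.601), (-8, 0.637), (-6, 0.684), (-4, 0.702), (-2, 0.756), (0, 0.753), (2, 0.712), (4, 0.698), (6, 0.657), (8, 0.639), (10, 0.611)]
(-3, 0.055, -0.06)
shift [0.0002, -0.0029, -0.0032] turn [0.9, -0.3, -0.4]
(2, 0.055, -0.04)
shift [0.0003, 0.009, -0.0012] turn [5.9, -0.3, -0.4]
(5, 0.055, -0.03)
shift [0.0003, 0.0148, -0.0012] turn [8.9, -0.3, -0.4]
(9, 0.06, -0.01)
shift [0.0004, 0.0313, -0.0022] turn [12.9, -0.4, -0.4]
(10, 0.062, 0.009)
shift [0.0005, 0.0477, 0.0043] turn [13.9, -0.4, -0.3]
```

The pitch fit suggests the tray droops about 2.5° in the grip, which explains the early roll-out. I'll allow for that and tilt slowly so the cells settle against the ramp.

Run:
```python
from cell import *
for a in((2,.055,-.04),(5,.055,-.03),(8,.058,-.012)):
    P,T=boxtcp(*a,30.5,1); print(a); rel(P+[0,0,.0025],T)
```

```text
(2, 0.055, -0.04)
shift [0.0003, 0.0091, -0.002] turn [3.4, -0.3, -0.4]
(5, 0.055, -0.03)
shift [0.0003, 0.0149, -0.0021] turn [6.4, -0.3, -0.4]
(8, 0.058, -0.012)
shift [0.0004, 0.0294, -0.0006] turn [9.4, -0.4, -0.4]
```

Request:
apply_moves([
  [[0, 0.002, 0], [1, 0, 0], 0],
  [[0, 0.005, -0.001], [2, 0, 0], 0],
  [[0, 0.007, -0.001], [2.7, 0, 0], 0],
  [[0, 0.009, -0.002], [3.4, 0, 0], 0],
  [[0, 0.009, -0.002], [3.4, 0, 0], 0],
  [[0, 0.009, -0.002], [3.4, 0, 0], 0],
  [[0, 0.009, -0.002], [3.4, 0, 0], 0],
  [[0, 0.009, -0.002], [3.4, 0, 0], 0],
])

```text
t: 32.55
ee_pos: [0.499, -0.1669, 0.251]
tool_rot: [0.665, 0.546, -0.325, -0.393]
ft_force: [-0.1, -0.3, -1.8]
gripper_width: 0.147
```

Request:
apply_moves([
  [[0, 0.001, 0], [0.4, 0, 0], 0],
  [[0, 0.002, 0], [0.8, 0, 0], 0],
  [[0, 0.003, 0], [1.2, 0, 0], 0],
  [[0, 0.004, 0], [1.6, 0, 0], 0],
  [[0, 0.005, 0], [2.2, 0, 0], 0],
  [[0, 0.006, 0], [3, 0, 0], 0],
  [[0, 0.006, 0], [3, 0, 0], 0],
  [[0, 0.006, 0], [3, 0, 0], 0],
])

```text
t: 33.55
ee_pos: [0.5019, -0.1674, 0.2457]
tool_rot: [0.654, 0.537, -0.34, -0.41]
ft_force: [0.4, -0.1, -0.8]
gripper_width: 0.15
```

```bash
cat > pit.py <<'E'
from cell import *
def report():
    p,Rc,s=cur(); print(s['t'],p.round(4),s['q'].round(2),s['gripper_width'],s['ft_force'])
    sc=snap('scene'); tp=snap('top')
    print([o for o in cells(tp,z=.20) if .4<o[2][0]<.8 and -.35<o[2][1]<-.05],[o for o in cells(sc,z=.20) if .4<o[2][0]<.8 and -.35<o[2][1]<-.05])
    a=Rc.apply([0,1,0]); x=Rc.apply([1,0,0]); yaw=np.arctan2(-x[0],x[1]); g=p-.019*a
    lean=np.degrees(np.arctan2(np.hypot(*a[:2]),-a[2])); print('pitch nominal',28-lean)
    m=[d for d in nets.trace(sc,'tray') if 120<(d['bbox'][0]+d['bbox'][2])/2<230]
    if m:
      M=m[0]['pixels'].astype(np.float32); r=[]
      for k in np.arange(-4,8,1.):
        Rt=R.from_euler('ZY',[yaw,np.radians(28-lean+k)]); oo=g-Rt.apply([-.045,0,.067]); im=np.zeros((384*4,512*4),np.uint8)
        for b in TRAY[:5]+TRAY[6:]: cv2.fillConvexPoly(im,cv2.convexHull(np.round((proj(sc,Rt.apply(b)+oo)+.5)*4).astype(np.int32)),1)
        im=cv2.resize(im.astype(np.float32),(512,384),interpolation=cv2.INTER_AREA)
        r.append((int(k),round(float(np.minimum(im,M).sum()/np.maximum(im,M).sum()),3)))
      print('droop',r)
    return sc,tp
E
python3 - <<'E'
from pit import *
report()
for a in((8,.058,-.012),):
    P,T=boxtcp(*a,30.5,1); print(a); rel(P+[0,0,.0025],T)
E
```

```text
33.55 [ 0.5019 -0.1674  0.2457] [ 1.06  0.08 -0.8   2.16  0.04  0.48  1.63] 0.15013731314095638 [ 0.3924098  -0.05993657 -0.82109768]
[(4, [327.5, 192.5], [0.521, -0.168])] [(46, [193.1, 152.5], [0.495, -0.182])]
pitch nominal 2.3168422415025702
droop [(-4, 0.594), (-3, 0.607), (-2, 0.625), (-1, 0.643), (0, 0.66), (1, 0.674), (2, 0.686), (3, 0.692), (4, 0.691), (5, 0.68), (6, 0.67), (7, 0.658)]
(8, 0.058, -0.012)
shift [0.0, 0.0151, 0.0011] turn [3.2, -0.3, -0.4]
```

Run:
```python
from cell import *
q=telemetry.observe()['q']
A=((8,.058,-.012),(9,.06,0),(10,.062,.008),(10,.062,.009),(16,.058,.014),(24,.054,.022),(33,.05,.03),(42,.048,.037),(50,.046,.043),(56,.045,.048))
for a in A:
    P,T=boxtcp(*a,30.5,1); rel(P+[0,0,.0025],T)
sim(q,[boxtcp(*a,30.5,1) for a in A[3::3]],4)
```

```text
shift [0.0, 0.0151, 0.0011] turn [3.2, -0.3, -0.4]
shift [0.0001, 0.0259, 0.0028] turn [4.2, -0.3, -0.4]
shift [0.0001, 0.0331, 0.0027] turn [5.2, -0.3, -0.3]
shift [0.0001, 0.034, 0.0031] turn [5.2, -0.3, -0.3]
shift [0.0001, 0.0321, -0.0021] turn [11.2, -0.3, -0.3]
shift [0.0002, 0.0331, -0.0103] turn [19.2, -0.3, -0.3]
shift [0.0003, 0.0362, -0.0209] turn [28.2, -0.4, -0.3]
shift [0.0004, 0.042, -0.0339] turn [37.2, -0.4, -0.3]
shift [0.0005, 0.0493, -0.0451] turn [45.2, -0.4, -0.2]
shift [0.0006, 0.0568, -0.0535] turn [51.2, -0.4, -0.2]
[ 0.514 -0.17   0.211] err 0.0 0.0 [ 0.95  0.2  -0.73  2.11  0.21  0.54  1.48]
[ 0.536 -0.174  0.22 ] err 0.0 0.0 [ 0.76  0.44 -0.66  1.74  0.29  1.11  1.39]
[ 0.573 -0.181  0.215] err 0.0 0.0 [ 0.57  0.74 -0.56  1.32  0.31  1.62  1.38]
```

Request:
apply_moves([
  [[0, 0.015, 0.001], [3.2, 0, 0], 0],
  [[0, 0.026, 0.003], [4.2, 0, 0], 0],
  [[0, 0.033, 0.003], [5.2, 0, 0], 0],
  [[0, 0.034, 0.003], [5.2, 0, 0], 0],
  [[0, 0.032, -0.002], [11.2, 0, 0], 0],
  [[0, 0.033, -0.01], [19.2, 0, 0], 0],
  [[0, 0.036, -0.021], [28.2, 0, 0], 0],
  [[0, 0.042, -0.034], [37.2, 0, 0], 0],
])

```text
t: 34.7
ee_pos: [0.5512, -0.1777, 0.2245]
tool_rot: [-0.489, -0.4, 0.493, 0.597]
ft_force: [-0.0, -0.7, 1.2]
gripper_width: 0.146
```

Request:
apply_moves([
  [[0, -0.001, -0.013], [8, 0, 0], 0],
  [[0, 0, -0.0245], [14, 0, 0], 0],
  [[0, 0, -0.0245], [14, 0, 0], 0],
  [[0, 0, -0.0245], [14, 0, 0], 0],
  [[0, 0, -0.0245], [14, 0, 0], 0],
  [[0, 0, -0.0245], [14, 0, 0], 0],
  [[0, 0, -0.0245], [14, 0, 0], 0],
  [[0, 0, -0.0245], [14, 0, 0], 0],
])

```text
t: 35.7
ee_pos: [0.5731, -0.1817, 0.2181]
tool_rot: [-0.413, -0.338, 0.538, 0.652]
ft_force: [0.8, -0.0, 0.7]
gripper_width: 0.148
```

Run:
```python
from pit import *
sc,tp=report()
# any loose orange on bench near the box?
print([o for o in cells(tp,z=.0085) if .35<o[2][0]<.9 and -.5<o[2][1]<.0]); print([o for o in cells(sc,z=.0085) if .35<o[2][0]<.9 and -.5<o[2][1]<.0])
c=[BX[0],BX[1],.13]
cv2.imwrite('pics/l.png',np.hstack([boxr(sc,c,0),boxr(tp,c,0)]))
```

```text
35.7 [ 0.5731 -0.1817  0.2181] [ 0.6   0.74 -0.61  1.33  0.33  1.63  1.35] 0.14832871757912208 [ 0.78891239 -0.01646726  0.67303098]
[] []
pitch nominal 2.4821615439052636
droop [(-4, 0.183), (-3, 0.187), (-2, 0.195), (-1, 0.198), (0, 0.204), (1, 0.209), (2, 0.213), (3, 0.221), (4, 0.224), (5, 0.231), (6, 0.239), (7, 0.243)]
[]
[]
```

View pics/l.png

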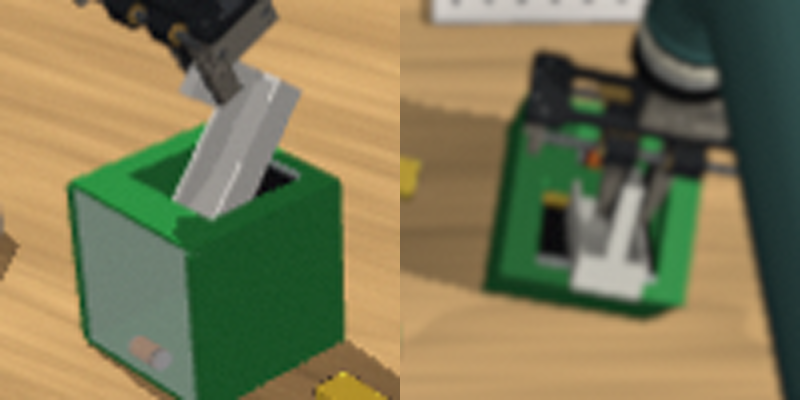

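The tray looks empty, nothing lies on the box top or bench, and a cell shows through the clear wall at (150,350). There is also orange inside the gap at (593,157). Lifting straight out.

Run:
```python
from pit import *
p,Rc,s=cur(); G=np.load('grasp.npz'); Tg=R.from_quat(G['q'])
T2=R.from_rotvec(np.radians(10)*Tg.apply([1,0,0]))*Tg
u1=(p+[0,0,.07],Rc); rel(*u1); m=(np.array([.52,-.10,.30]),T2); rel(*m,u1)
h=(G['p']+[0,0,.12],Tg); rel(*h,m)
sim(s['q'],[u1,m,h,(G['p'],Tg)])
```

```text
shift [-0.0003, -0.0632, 0.0302] turn [0.0, 0.0, 0.0]
shift [0.0699, 0.018, 0.0667] turn [-43.6, -0.0, -0.0]
shift [0.3202, 0.1017, 0.0744] turn [-10.0, -0.0, -0.0]
[ 0.573 -0.182  0.288] err 0.0 0.0 [ 0.59  0.7  -0.62  1.24  0.31  1.75  1.37]
[ 0.52 -0.1   0.3 ] err 0.0 0.0 [ 0.87  0.06 -0.77  1.99  0.1   0.79  1.42]
[0.543 0.221 0.179] err 0.0 0.0 [-0.04  0.36 -0.72  2.07  1.02  0.73 -0.08]
[0.543 0.221 0.059] err 0.0 0.0 [-0.18  0.57 -0.57  2.14  1.42  0.65 -0.49]
```

Request:
apply_moves([
  [[0, -0.009, 0.004], [0, 0, 0], 0],
  [[0, -0.022, 0.01], [0, 0, 0], 0],
  [[0, -0.036, 0.017], [0, 0, 0], 0],
  [[0, -0.05, 0.024], [0, 0, 0], 0],
  [[0, -0.063, 0.03], [0, 0, 0], 0],
  [[0.008, -0.066, 0.035], [-4, 0, 0], 0],
  [[0.02, -0.066, 0.045], [-10, 0, 0], 0],
  [[0.03, -0.064, 0.055], [-18, 0, 0], 0],
])

```text
t: 36.85
ee_pos: [0.5579, -0.147, 0.2994]
tool_rot: [-0.511, -0.419, 0.478, 0.579]
ft_force: [-0.8, -0.2, -0.9]
gripper_width: 0.152
```

Run:
```python
from pit import *
p,Rc,s=cur(); print(s['t'],p.round(4),s['q'].round(2))
sc=snap('scene'); tp=snap('top')
for n,v in(('s',sc),('t',tp)):
    h=cv2.cvtColor(v['pixels'],cv2.COLOR_BGR2HSV).astype(int); u=proj(v,[BX[0],BX[1],.09])[0].astype(int)
    m=((h[...,0]>3)&(h[...,0]<17)&(h[...,1]>45)).astype(np.uint8)
    print(n,u,[(int(t[4]),c.round(1).tolist()) for t,c in zip(*cv2.connectedComponentsWithStats(m)[2:]) if 3<t[4]<300 and abs(c[0]-u[0])<45 and abs(c[1]-u[1])<60])
print([(round(d['p'],2),np.round(d['bbox']).tolist()) for d in nets.trace(sc,'cell0')],[(round(d['p'],2),np.round(d['bbox']).tolist()) for d in nets.trace(tp,'cell0')])
print([(round(d['p'],2),np.round(d['bbox']).tolist()) for d in nets.trace(tp,'flap')])
e=sc['pixels'][120:260,120:240]; e2=tp['pixels'][125:225,290:370]
cv2.imwrite('pics/n.png',np.hstack([cv2.resize(e,(480,560),interpolation=cv2.INTER_CUBIC),cv2.resize(e2,(320,560))]))
G=np.load('grasp.npz'); Tg=R.from_quat(G['q']); T2=R.from_rotvec(np.radians(8)*Tg.apply([1,0,0]))*Tg
m=(np.array([.52,-.05,.29]),T2); rel(*m); rel(G['p']+[0,0,.10],Tg,m)
```

```text
36.85 [ 0.5579 -0.147   0.2994] [ 0.71  0.44 -0.7   1.56  0.27  1.38  1.35]
s [174 194] [(4, [137.2, 163.0]), (27, [158.5, 220.5]), (7, [156.1, 228.1]), (21, [164.3, 233.9]), (9, [131.0, 241.0]), (6, [140.2, 239.2]), (7, [139.7, 245.0]), (5, [145.2, 247.0]), (17, [154.8, 251.5]), (4, [179.0, 248.5])]
t [326 174] [(16, [285.0, 115.5]), (17, [297.0, 128.0]), (5, [319.0, 154.0]), (4, [296.8, 162.2])]
[] []
[(0.64, [336.0, 180.0, 338.0, 189.0])]
shift [0.0894, 0.0165, 0.0543] turn [-27.6, -0.1, -0.1]
shift [0.2711, 0.1119, 0.0724] turn [-8.0, 0.0, 0.0]
```

View pics/n.png

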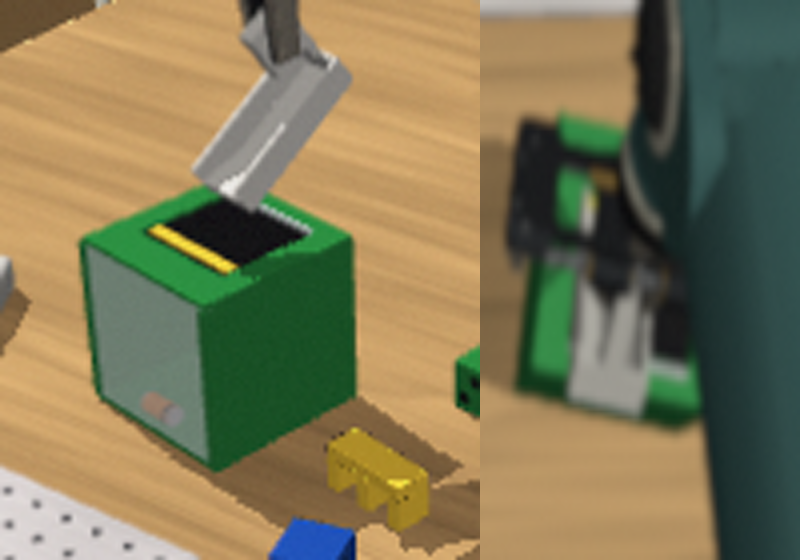

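The tray is empty and the flap is shut. One cell lies against the clear wall at (160,408), and none are visible outside. Carrying the tray back to the pad.

Request:
apply_moves([
  [[0.008, 0.002, 0.005], [-3, 0, 0], 0],
  [[0.02, 0.004, 0.012], [-7, 0, 0], 0],
  [[0.035, 0.007, 0.021], [-12, 0, 0], 0],
  [[0.05, 0.01, 0.03], [-17, 0, 0], 0],
  [[0.065, 0.012, 0.04], [-21, 0, 0], 0],
  [[0.078, 0.014, 0.047], [-25, 0, 0], 0],
  [[0.089, 0.016, 0.054], [-27.6, 0, 0], 0],
  [[0.12, 0.016, 0.054], [-27.6, 0, 0], 0],
])

```text
t: 38.1
ee_pos: [0.5256, -0.0205, 0.2896]
tool_rot: [0.634, 0.519, -0.365, -0.442]
ft_force: [0.5, 0.1, 0.1]
gripper_width: 0.149
```

Run:
```python
from pit import *
p,Rc,s=cur(); print(s['t'],p.round(4),s['q'].round(2))
G=np.load('grasp.npz'); Tg=R.from_quat(G['q'])
T=R.from_rotvec(np.radians(-2)*Tg.apply([1,0,0]))*Tg   # cancel droop partly
rel(G['p']+[0,0,.08],T)
```

```text
38.1 [ 0.5256 -0.0205  0.2896] [ 0.75  0.06 -0.84  2.03  0.21  0.75  1.15]
shift [0.2411, 0.1302, 0.0796] turn [-10.1, -0.2, -0.1]
```

Request:
apply_moves([
  [[0.025, 0.005, 0.003], [-1, 0, 0], 0],
  [[0.06, 0.015, 0.009], [-3, 0, 0], 0],
  [[0.1, 0.035, 0.021], [-5, 0, 0], 0],
  [[0.14, 0.055, 0.034], [-7, 0, 0], 0],
  [[0.18, 0.08, 0.049], [-9, 0, 0], 0],
  [[0.21, 0.105, 0.064], [-10, 0, 0], 0],
  [[0.23, 0.122, 0.074], [-10.1, 0, 0], 0],
  [[0.241, 0.13, 0.0795], [-10.1, 0, 0], 0],
])

```text
t: 39.1
ee_pos: [0.543, 0.2245, 0.1373]
tool_rot: [0.669, 0.55, -0.319, -0.385]
ft_force: [-0.2, -0.9, -0.9]
gripper_width: 0.15
```

Run:
```python
from pit import *
p,Rc,s=cur(); print(s['t'],p.round(4),s['q'].round(2),s['ft_force'])
G=np.load('grasp.npz'); Tg=R.from_quat(G['q'])
tp=snap('top'); print('bench orange',[o for o in cells(tp) if .3<o[2][0]<.9 and -.5<o[2][1]<.4])
rel(G['p']+[0,0,.002],Tg)
```

```text
39.1 [0.543  0.2245 0.1373] [-0.06  0.45 -0.72  2.12  1.24  0.73 -0.29] [-0.17999221 -0.88899931 -0.94128514]
bench orange []
shift [-0.0039, 0.0662, 0.0367] turn [1.8, 0.1, 0.1]
```

Request:
apply_moves([
  [[-0.001, 0.015, 0.008], [0, 0, 0], 0],
  [[-0.002, 0.03, 0.017], [0.5, 0, 0], 0],
  [[-0.003, 0.045, 0.025], [1, 0, 0], 0],
  [[-0.004, 0.057, 0.032], [1.4, 0, 0], 0],
  [[-0.004, 0.064, 0.035], [1.8, 0, 0], 0],
  [[-0.004, 0.067, 0.037], [1.8, 0, 0], 0],
  [[-0.004, 0.069, 0.038], [1.8, 0, 0], 0],
  [[-0.004, 0.069, 0.038], [1.8, 0, 0], 0],
])

```text
t: 40.15
ee_pos: [0.5437, 0.2182, 0.0612]
tool_rot: [0.664, 0.545, -0.327, -0.394]
ft_force: [-0.1, -0.5, -1.0]
gripper_width: 0.149
```

Run:
```python
from pit import *
p,Rc,s=cur(); print(s['t'],p.round(4),s['q'].round(2),s['ft_force'])
G=np.load('grasp.npz'); rel(G['p'],R.from_quat(G['q']))
```

```text
40.15 [0.5437 0.2182 0.0612] [-0.11  0.58 -0.64  2.14  1.44  0.69 -0.49] [-0.11172355 -0.46760042 -1.00945157]
shift [0.0029, 0.0012, 0.0022] turn [0.3, -0.0, 0.0]
```

Request:
apply_moves([
  [[0.001, 0.001, 0.001], [0, 0, 0], 0],
  [[0.001, 0.002, 0.0015], [0.3, 0, 0], 0],
  [[0.001, 0.002, 0.0015], [0.3, 0, 0], 0],
  [[0.001, 0.002, 0.0015], [0.3, 0, 0], 0.2],
  [[0.001, 0.002, 0.0015], [0.3, 0, 0], 0.35],
  [[0.001, 0.002, 0.0015], [0.3, 0, 0], 0.5],
  [[0.001, 0.002, 0.0015], [0.3, 0, 0], 0.6],
  [[0.001, -0.01, 0.0015], [0.3, 0, 0], 0.6],
], newtons=15)

```text
t: 41.15
ee_pos: [0.5374, 0.2198, 0.0686]
tool_rot: [0.663, 0.544, -0.329, -0.396]
ft_force: [-0.0, 0.2, 0.1]
gripper_width: 0.593
```

Request:
apply_moves([
  [[0, -0.03, 0], [0, 0, 0], 0.7],
  [[0, -0.06, 0], [0, 0, 0], 0.7],
  [[0, -0.09, 0], [0, 0, 0], 0.7],
  [[0, -0.12, 0], [0, 0, 0], 0.7],
  [[0, -0.15, 0], [0, 0, 0], 0.7],
  [[0, -0.17, 0], [0, 0, 0], 0.7],
  [[0, -0.17, 0], [0, 0, 0], 0.7],
  [[0, -0.17, 0], [0, 0, 0], 0.7],
])

```text
t: 42.15
ee_pos: [0.4593, 0.2356, 0.2186]
tool_rot: [0.663, 0.544, -0.328, -0.396]
ft_force: [0.6, -0.0, 0.0]
gripper_width: 0.699
```

Run:
```python
from pit import *
p,Rc,s=cur(); print(s['t'],p.round(4),s['q'].round(2),s['ft_force'])
sc=snap('scene'); tp=snap('top'); wr=snap('wrist')
m=[d for d in nets.trace(sc,'tray') if abs((d['bbox'][0]+d['bbox'][2])/2-286)<15]
if m: print(fit([(sc,m[0]['pixels'].astype(np.float32))],TRAY,TR,.003))
for n,v in(('s',sc),('t',tp),('w',wr)): print(n,'bench orange',[o for o in cells(v) if .2<o[2][0]<.95 and -.6<o[2][1]<.5],[(round(d['p'],2),np.round(d['bbox']).tolist()) for d in nets.trace(v,'cell0')])
# flap region / inside-box check, cells seen through the clear wall
C=bx(75,75,-70,70,5,60); R_=R.from_euler('z',BX[2]); W=R_.apply(C)+[BX[0],BX[1],0]; print('wall px',proj(sc,W).round().tolist()[::2][:4])
cv2.imwrite('pics/o.png',np.hstack([cv2.resize(sc['pixels'][150:245,130:220],(480,507),interpolation=2),cv2.resize(tp['pixels'][135:215,288:338],(317,507),interpolation=2)]))
print('stripe z=.149 px',proj(sc,R_.apply([[.033,-.03,0],[.033,.03,0]])+[BX[0],BX[1],.149]).round(1).tolist())
h=cv2.cvtColor(sc['pixels'],cv2.COLOR_BGR2HSV).astype(int); y=np.argwhere((h[...,0]>20)&(h[...,0]<32)&(h[...,1]>150)&(h[...,2]>110)); y=y[(y[:,0]<190)&(y[:,1]>140)&(y[:,1]<210)]; print('yellow',y.min(0),y.max(0),len(y))
```

```text
42.15 [0.4593 0.2356 0.2186] [ 0.03  0.21 -0.9   2.15  0.87  0.79 -0.07] [ 0.64253044 -0.03138213  0.00261559]
s bench orange [(5, [304.0, 198.0], [0.257, 0.115]), (9, [208.6, 269.0], [0.752, 0.06]), (127, [195.5, 279.2], [0.807, 0.055])] []
t bench orange [] [(0.2, [256.0, 160.0, 283.0, 170.0])]
w bench orange [(133, [204.7, 264.5], [0.807, 0.061]), (4, [215.0, 274.5], [0.851, 0.071])] []
wall px [[145.0, 218.0], [172.0, 236.0], [145.0, 218.0], [172.0, 236.0]]
stripe z=.149 px [[159.0, 179.1], [171.3, 185.8]]
yellow [176 157] [187 178] 72
```

Run:
```python
from pit import *
sc=snap('scene'); tp=snap('top'); wr=snap('wrist')
b=cv2.resize(cv2.imread('pics/a_scene.png'),(512,384),interpolation=cv2.INTER_AREA).astype(int)
d=np.abs(sc['pixels'].astype(int)-b).sum(2); n,l,st,c=cv2.connectedComponentsWithStats(((d>45)).astype(np.uint8))
print('scene diff',[(st[i].tolist(),c[i].round(0).tolist(),sc['pixels'][l==i].mean(0).round().tolist()) for i in range(1,n) if st[i,4]>6 and 70<c[i][0]<230 and 140<c[i][1]<290])
for nm,v in(('s',sc),('t',tp),('w',wr)):
    u=proj(v,[.579,.213,.03])[0]
    for q in nets.trace(v,'tray'):
        bb=q['bbox']
        if np.hypot((bb[0]+bb[2])/2-u[0],(bb[1]+bb[3])/2-u[1])<30: print(nm,round(q['p'],2),bb,fit([(v,q['pixels'].astype(np.float32))],TRAY,[.579,.213,-.19],.003)); break
```

```text
scene diff [([156, 218, 6, 6, 20], [159.0, 221.0], [103.0, 120.0, 144.0]), ([162, 222, 3, 4, 7], [163.0, 224.0], [130.0, 129.0, 130.0])]
s 0.63 [266.7, 221.0, 306.2, 270.6] (array([ 0.58068447,  0.21334907, -0.19858128]), np.float64(0.04798734188079834))
t 0.66 [197.7, 160.9, 221.7, 204.0] (array([ 0.58340585,  0.21232721, -0.18395358]), np.float64(0.057570815086364746))
w 0.89 [232.7, 133.8, 275.9, 211.3] (array([ 0.57995852,  0.21275368, -0.19054956]), np.float64(0.04523611068725586))
```

```bash
python3 -c "
from plant import job,telemetry
print(job.sign_off(), telemetry.observe()['t'])"
```

```text
the job is handed in; nothing more can be done
the job is handed in; nothing more can be done
```

I handed the job in with the tray emptied, back on its pad and released. I could only see one of the three cells inside the box. The sign-off gives no verdict.

**What happened:**
- **First dump failed:** the tray drooped about 3° in the grip, so the cells rolled early and one fell onto the bench behind the box.
- **Recovery:** I put the tray back on the pad, picked the loose cell up by its ends and dropped it into the tray.
- **Second dump:** I re-gripped the tray, pressed the flap with the lip further from the far rim, and dipped to about 55°. The tray then went back to the pad.

**Last checks (arm clear, about 42 s on the clock):**
- **Tray:** empty and upright at about (0.580, 0.213), which is within 5 mm of the pad's centre. All three cameras agree.
- **Flap:** shut, judged by its yellow stripe lying where it should in the scene view. I did not read the flap angle itself.
- **Cells:** one shows through the clear wall. The other two I infer are inside, because the tray is empty and no cell shows on the bench or the box top. A strip about 3 cm wide on the box's far right (-y) side is hidden from the scene and top cameras, and I did not check it.
- **Forces:** the wrist reading briefly reached about 112 N (limit 120 N) during the first approach, when joints ran into their range limits. I changed the arm posture, and readings stayed low after that.

My last enlarged picture was refused at the 12-picture limit, so these final checks are numeric only. I did not measure how far the bystanders might have moved.

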